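# Measure the finds and close up the finds case

### The job

Measure the length of every find lying on the table (two or three of net weight, whetstone and strap handle) in the bench caliper, one at a time from the shortest to the longest: lay it lengthwise between the jaws, slide the jaw gently shut until the sprung anvil is pushed in about half way (never to its stop) with the find pressed against the fixed jaw, and hold that for a second. Then open the jaw and put the find into the finds case. With all finds packed, shut the lid fully and swing the hasp flat over its catch, and leave the jar, bottle and brush where they stand.

Things in the scene. Friction and masses are not known exactly. Their poses are not given: they have to be found in the camera images.
- net_weight: clay net weight, the shortest find: light brown block 84 x 40 x 30 mm (its x, y, z) with two darker bands round it; 0.2 kg. Origin at its centre, x along its length. May be absent.
- whetstone: grey stone bar 108 x 32 x 26 mm (x, y, z) with a dark hole at one end; 0.22 kg. Origin at its centre, x along its length. May be absent.
- strap_handle: brown pot-handle strap, the longest find: 134 x 46 x 22 mm (x, y, z), with two raised ribs along each broad face; 0.24 kg. Origin at its centre, x along its length. May be absent.
- caliper: bench caliper, fixed to the table: aluminium bed 80 mm wide (x) and 280 mm long (y), top of bed 15 mm above the table. Origin at the middle of the bed's underside, y along the slide towards the fixed jaw. Finds lie on the bed, along y.
- fixed_jaw: fixed steel jaw at the +y end of the caliper: 60 mm wide (x), 20 mm thick (y), 40 mm high, its top 55 mm above the table. Origin at the foot of its flat measuring face, on bed level, axes as the caliper's; the face lies 120 mm from the caliper's origin.
- carriage (a joint): slide of the caliper's carriage along the caliper's +y: 0 = fully open (175 mm between the jaw faces), 0.11 m = 65 mm between the faces. Needs about 9 N to slide and stays where it is left, even with the anvil pressed in. Starts anywhere from 0 to 0.06 m.
- tab_top (a point): centre of the top of the black upright thumb tab on the carriage, by which it is pushed or pinched, 95 mm above the table. Tab 14 mm thick (caliper y), 40 mm wide (x); it rises 58 mm above the carriage block, which is 40 mm long (y), 60 mm wide and has its top 37 mm above the table. The axes are the caliper's.
- anvil_spring (a joint): how far the sprung anvil (the moving jaw) is pushed back into the carriage, m: 0 = free, 0.018 = at its stop. The spring gives 0.5 N per mm. A find is measured when it lies along the slide with its ends between the faces, pressed on the fixed jaw, and this reads 0.004 or more (aim at 0.009); 0.015 is too much.
- anvil: the moving jaw of the caliper, sprung on the carriage: a steel plate 60 mm wide (caliper x), 10 mm thick, its top 54 mm above the table. Origin in its flat measuring face, on bed level, 50 mm nearer the fixed jaw than the tab's middle while the spring is free, less as it is pressed in; the face looks to the fixed jaw; axes as the caliper's.
- case: white plastic finds case, fixed to the table: outside 180 mm (x) by 260 mm (y), 75 mm high, walls and floor 6 mm. Origin at the centre of its underside. The lid's hinge runs along the +x side, the hasp sits in the middle of the -x side.
- lid (a joint): angle of the case's lid, rad: 0 = shut, 1.57 = upright; stiff hinge, stays where it is left (under 2 N at the free edge moves it). Starts 1.5 to 1.75.
- lid_hinge (a point): middle of the lid's hinge line, 75.5 mm above the table, at the +x edge of the case. The lid is a plate 180 mm x 260 mm, 8 mm thick; the hinge line lies in its inner face, and it reaches 180 mm from the hinge. The catch, a steel stud 12 x 8 mm rising 12 mm from the lid's outer face, stands in the middle, 154 mm from the hinge.
- hasp (a joint): angle of the hasp, rad: 0 = flat over the lid with the catch through its slot, 1.57 = upright, more leans away from the case; stays where it is left (0.05 N m). Starts 1.35 to 1.75.
- hasp_hinge (a point): middle of the hasp's hinge line, 85.5 mm above the table, 94 mm from the case's middle towards -x. The hasp is a slotted steel strap 68 mm long, 36 mm wide, 4 mm thick, whose underside passes through the hinge line; the slot runs from 14 to 44 mm from the hinge, the last 24 mm are solid.
- jar: bystander: restored clay jar, 132 mm wide and 132 mm high, origin at the centre of its underside. Leave alone.
- bottle: bystander: water bottle, 62 mm wide, 190 mm high, origin at the centre of its underside. Leave alone.
- brush: bystander: cleaning brush lying on the table, 170 mm long along its x. Leave alone.
Not all that is in view belongs to the job. Leave any turquoise look-alike of the whetstone alone.

How it is judged:
By the outcome, as a careful person would: the job done as asked, in the order asked, and still so for the second after the job is handed in, with the robot touching nothing.
Of net_weight, whetstone, strap_handle only 2 to 3 are there at a start; the rules pass over those that are not, and their reading is None.
At some moment in a run one of net_weight, whetstone, strap_handle may be knocked a few centimetres aside while the robot is not near it.
Once in a run the grip may slacken for a moment while it holds something.
It also fails if it takes over 210 s, if anything falls off the work surface, if the arm or the gripper's body presses on something with over 40 N, if the wrist force passes 120 N, or if a joint passes its speed limit or range.

### The arm

A 6-joint arm with a two-finger parallel gripper is mounted at the origin on the work surface. World frame = base frame: x ahead of the robot, y to its left, z up, the work surface at z = 0. Lengths are in m, angles in degrees, forces in N, time in s.
With the tool pointing down it reaches from about 0.3 to 0.95 m from the base axis. Payload 3.1 kg.
Tool frame: the origin (TCP) lies at the very end of the fingers, on their centre line; the grasp point (between the pads) lies 19 mm behind it (robot.grasp_offset is the distance from the TCP to the grasp point, in m); z points along the fingers, y is the line along which they close (so a half turn about z gives the same grasp; the last joint's range is limited). The gripper opens to 85 mm and grips with 20 to 120 N. Pads are 22 mm wide; open, the fingers measure 114 mm over their backs; the gripper's body (76 mm by 85 mm) begins 54 mm behind the grasp point. The pads swing forward as they close: fully open they stand 13 mm farther back than shut.
Start: joints at [-78.134, 17.653, 93.61, -0, 68.738, -3.994], TCP at [0.171, -0.601, 0.231] pointing down, gripper open.
Joint ranges: [-175.34, 175.34], [-45.06, 112.39], [2.9, 150.54], [-68.45, 248.45], [3.09, 151.38], [-168.51, 168.51]. Speed limits (degrees/s): [159.86, 159.86, 180, 180, 180, 180].

### API

Orientations are given as [roll, pitch, yaw] about the fixed x, y, z axes, in that order (R = Rz(yaw) Ry(pitch) Rx(roll)).
In Python, from cell import robot gives the robot as it stands.
- The arm moves only by the tool play_rows, never from a script. Its argument "increments" is a list of rows, each an object of numbers: "x", "y", "z": the shift along the tool's x, y, z in m; "rx", "ry", "rz": the turn, a rotation vector about the tool's x, y, z in degrees. A call has 1 to 20 rows; each row shifts and turns the commanded pose from where the row before left it, along the tool's axes as they then stand; what a row does not reach is not made up. A row lasts 1/10 s, in which the tool goes at most 50 mm and 8.59 degrees, less where a joint would pass 70% of its speed; a pose out of reach is approached as far as the arm can. A call with a gripper value outside its range is refused whole. "fingers" is the closure, from -1 (fully open) to 1 (shut), set as the call begins (left out, the last holds). The fingers move at their own pace and stop on an object; "squeeze" is the grip in N (left out, the last holds). Time passes only in rows, so rows that do not move let the fingers close. It gives the time, the measured TCP pose, the force, the opening and the grip force at its end, in the units of the state.
- robot.observe(): the state, without advancing time (a new reading comes with each control period).
- robot.read_camera(name): name is "scene" or "side" or "wrist"; returns a dict with "pixels" (400x640x3 uint8, blue, green, red), "fx", "fy", "cx", "cy" (pixels), "rvec" (rotation vector, rad) and "tvec" (3), from world to camera coordinates, as OpenCV has them. Camera axes: x right, y down, z forward; pixel columns grow to the right and rows downward; lengths in m; the calibration is good to about 2 mm. A picture is of the moment at which its call begins. There is no depth.
- robot.job_done(): hands the job in; it is judged then, once.
The state is a dict: "clock": time; "joint_pos": joint angles; "qvel": joint speeds; "effort": joint torques, N m; "eef_pos": TCP position; "orientation": TCP orientation; "force": force on the tool from outside, world axes, zero at the start; "moment": the same for the moment, N m; "finger_gap": finger opening in m; "grasp_force": force on a finger pad.
Only numpy, scipy, OpenCV 4.12 (cv2) and the standard library are available. Lean on these libraries where they do the work, as an engineer would, in place of code of your own. Each camera call takes 0.05 s, during which the arm holds its last target. There are 200 camera calls.

## Working session

There is one attempt and no reset: what is moved stays moved. The work goes in short steps, Python scripts to look and compute and a tool call to move; the robot and the scene stay as the last step left them, time stands still between calls to the robot, and variables do not carry over. Pictures are saved under pics/ and viewed, at most 14 in all, crops included, and the job is handed in when it is done.

Besides the shell and the picture viewer there is one more tool, called by a JSON object that holds its "method" and its "body". play_rows: Moves the arm, as the interface text tells. Its arguments: {"type":"object","properties":{"increments":{"type":"array"},"fingers":{"type":"number"},"squeeze":{"type":"number"}},"required":["increments"]}

```bash
ls; mkdir -p pics; python3 - <<'E'
from cell import robot
import cv2
print(robot.observe())
for n in ("scene","side"):
    c=robot.read_camera(n); cv2.imwrite(f"pics/{n}0.png",c["pixels"]); print(n,{k:v for k,v in c.items() if k!="pixels"})
E
```

```text
pics
{'clock': 0.0, 'joint_pos': array([-7.81338500e+01,  1.77020882e+01,  9.36886444e+01,  6.88502820e-04,
        6.87367438e+01, -3.99360587e+00]), 'qvel': array([ 0.03808875, -0.04113634,  0.05840843,  0.08169246,  0.15162352,
        0.0394139 ]), 'effort': array([ 2.05211036e-03, -4.15252090e+01, -2.76664710e+01,  9.24580809e-05,
        1.02084744e-02,  7.12894618e-06]), 'eef_pos': array([ 0.1706125 , -0.60042521,  0.23008061]), 'orientation': array([-1.79872878e+02, -9.51762570e-03,  1.58594949e+01]), 'force': array([-0.81350262,  0.73842647,  0.73429478]), 'moment': array([-0.00752872,  0.01525538,  0.02639916]), 'grasp_force': 0.0, 'finger_gap': 0.08522509059723701}
scene {'fx': 397.49496820208174, 'fy': 397.49496820208174, 'cx': 315.9304656068218, 'cy': 197.7888382152891, 'rvec': array([ 1.89599568,  1.4970595 , -0.67961546]), 'tvec': array([-0.032258  , -0.27817482,  1.61616213])}
side {'fx': 513.2856971416004, 'fy': 513.2856971416004, 'cx': 322.6397041574409, 'cy': 196.93880762014967, 'rvec': array([ 0.9847933 , -2.26774151,  1.20390577]), 'tvec': array([0.28037526, 0.28740495, 1.05195667])}
```

View pics/scene0.png

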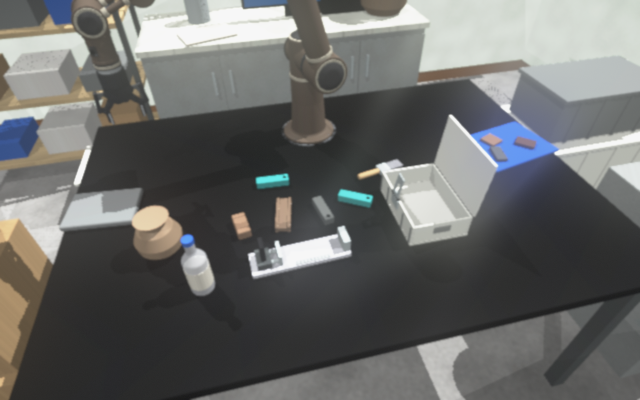

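View pics/side0.png

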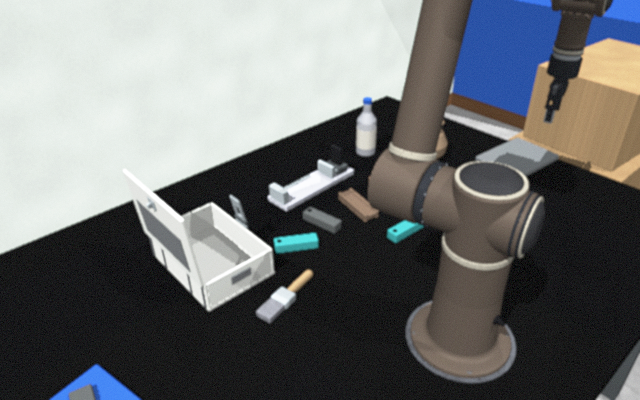

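The scene view shows the net weight at about (241,225), strap handle (284,213), whetstone (322,208) and caliper (250,265)–(350,240), with the fixed jaw at (343,238). The case is at about (430,200) with its lid up, and the hasp is at (397,185). The side view agrees. Next I get rough positions.

```bash
cat > h.py <<'E'
import numpy as np, cv2
from cell import robot
from scipy.spatial.transform import Rotation as Ro
def cam(n,save=None):
    c=robot.read_camera(n); c["R"]=cv2.Rodrigues(c["rvec"])[0]
    c["K"]=np.array([[c["fx"],0,c["cx"]],[0,c["fy"],c["cy"]],[0,0,1]])
    if save: cv2.imwrite("pics/"+save,c["pixels"])
    return c
def ray(c,p):
    p=np.atleast_2d(np.asarray(p,float)); d=np.c_[(p[:,0]-c["cx"])/c["fx"],(p[:,1]-c["cy"])/c["fy"],np.ones(len(p))]@c["R"]
    return -c["R"].T@c["tvec"],d
def onz(c,p,z):
    o,d=ray(c,p); return o+d*((z-o[2])/d[:,2])[:,None]
def proj(c,P):
    return cv2.projectPoints(np.atleast_2d(np.asarray(P,float)),c["rvec"],c["tvec"],c["K"],None)[0][:,0]
def two(c1,p1,c2,p2):
    o1,d1=ray(c1,p1);o2,d2=ray(c2,p2);d1=d1[0]/np.linalg.norm(d1);d2=d2[0]/np.linalg.norm(d2)
    s=np.linalg.lstsq(np.c_[d1,-d2],o2-o1,rcond=None)[0]
    a,b=o1+s[0]*d1,o2+s[1]*d2; return (a+b)/2,np.linalg.norm(a-b)
def Rt(rpy): return Ro.from_euler("xyz",rpy,degrees=True)
def plan(pos,rpy):
    "total shift and turn in tool axes from the measured pose"
    s=robot.observe(); R=Rt(s["orientation"]); d=R.inv().apply(np.array(pos)-s["eef_pos"])
    rv=(R.inv()*Rt(rpy)).as_rotvec(degrees=True); return d.round(4),rv.round(2)
E
python3 - <<'E'
from h import *
c=cam("scene")
pts=dict(net=(241,225),strap=(284,213),whet=(322,208),calL=(252,268),calR=(350,248),tab=(263,240),case=(430,205),hasp=(397,185),tq1=(272,181),tq2=(355,198),jar=(158,240),bottle=(200,285),brush=(380,168))
for k,v in pts.items(): print(k,onz(c,v,0.02)[0].round(3))
w=cam("wrist","w0.png"); s=robot.observe()
print(w["fx"],(-w["R"].T@w["tvec"]-s["eef_pos"]).round(3),w["R"].round(2))
E
```

```text
net [ 0.495 -0.312  0.02 ]
strap [ 0.475 -0.178  0.02 ]
whet [ 0.482 -0.058  0.02 ]
calL [ 0.664 -0.297  0.02 ]
calR [ 0.66 -0.02  0.02]
tab [ 0.571 -0.255  0.02 ]
case [0.551 0.274 0.02 ]
hasp [0.435 0.21  0.02 ]
tq1 [ 0.313 -0.191  0.02 ]
tq2 [0.463 0.056 0.02 ]
jar [ 0.497 -0.553  0.02 ]
bottle [ 0.687 -0.436  0.02 ]
brush [0.335 0.186 0.02 ]
358.665577974733 [0.072 0.02  0.142] [[ 0.27 -0.96 -0.  ]
 [-0.92 -0.26  0.29]
 [-0.28 -0.08 -0.96]]
```

{"method": "play_rows", "body": {"increments": [{"rz":7.93},{"rz":7.93},{"x":0.02,"y":-0.025,"z":-0.01},{"x":0.02,"y":-0.025,"z":-0.012},{"x":0.02,"y":-0.025,"z":-0.012},{"x":0.02,"y":-0.025,"z":-0.012},{"x":0.02,"y":-0.025,"z":-0.012},{"x":0.02,"y":-0.025,"z":-0.012},{"x":0.02,"y":-0.025,"z":-0.012},{"x":0.02,"y":-0.025,"z":-0.012},{"x":0.02,"y":-0.025,"z":-0.012},{"x":0.02,"y":-0.025,"z":-0.012},{"x":0.02,"y":-0.025,"z":-0.012},{"x":0.02,"y":-0.025,"z":-0.012},{"x":0.02,"y":-0.025,"z":-0.012},{"x":0.02,"y":-0.025,"z":-0.012},{"x":0.02,"y":-0.025,"z":-0.012},{"x":0.02,"y":-0.025,"z":-0.012},{"x":0.02,"y":-0.025,"z":-0.012},{"x":0.01,"y":-0.025,"z":0}]}}

```text
schema error: expected keys x, y, z, rx, ry, rz
```

```bash
python3 - <<'E'
from h import *
w=cam("wrist","w1.png"); s=robot.observe(); print(s["clock"],s["eef_pos"],s["orientation"],s["force"])
E
```

```text
0.25 [ 0.17067889 -0.60080362  0.23063108] [-1.79930564e+02 -5.78865757e-03  1.58569456e+01] [-1.01802896  0.06640389  0.84375514]
```

View pics/w1.png

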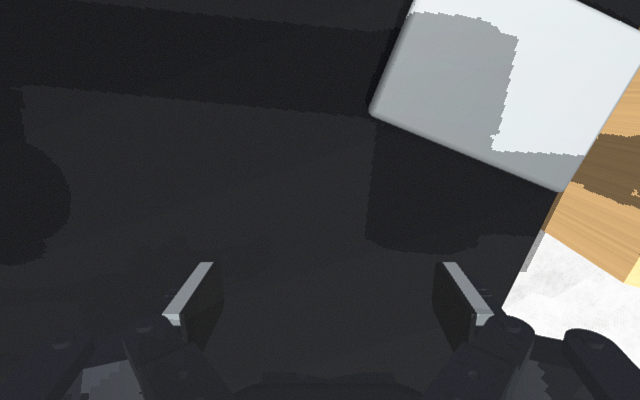

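The move was refused because every row needs all six keys, so this picture is still from the start pose: fingers, table and the grey plate at (460,90). I'll resend with full rows.

{"method": "play_rows", "body": {"increments": [{"x":0,"y":0,"z":0,"rx":0,"ry":0,"rz":7.93},{"x":0,"y":0,"z":0,"rx":0,"ry":0,"rz":7.93},{"x":0.02,"y":-0.025,"z":-0.011,"rx":0,"ry":0,"rz":0},{"x":0.02,"y":-0.025,"z":-0.011,"rx":0,"ry":0,"rz":0},{"x":0.02,"y":-0.025,"z":-0.011,"rx":0,"ry":0,"rz":0},{"x":0.02,"y":-0.025,"z":-0.011,"rx":0,"ry":0,"rz":0},{"x":0.02,"y":-0.025,"z":-0.011,"rx":0,"ry":0,"rz":0},{"x":0.02,"y":-0.025,"z":-0.011,"rx":0,"ry":0,"rz":0},{"x":0.02,"y":-0.025,"z":-0.011,"rx":0,"ry":0,"rz":0},{"x":0.02,"y":-0.025,"z":-0.011,"rx":0,"ry":0,"rz":0},{"x":0.02,"y":-0.025,"z":-0.011,"rx":0,"ry":0,"rz":0},{"x":0.02,"y":-0.025,"z":-0.011,"rx":0,"ry":0,"rz":0},{"x":0.02,"y":-0.025,"z":-0.011,"rx":0,"ry":0,"rz":0},{"x":0.02,"y":-0.025,"z":-0.011,"rx":0,"ry":0,"rz":0},{"x":0.02,"y":-0.025,"z":-0.011,"rx":0,"ry":0,"rz":0},{"x":0.02,"y":-0.025,"z":-0.011,"rx":0,"ry":0,"rz":0},{"x":0.02,"y":-0.025,"z":-0.011,"rx":0,"ry":0,"rz":0},{"x":0.02,"y":-0.025,"z":-0.011,"rx":0,"ry":0,"rz":0},{"x":0.02,"y":-0.025,"z":-0.011,"rx":0,"ry":0,"rz":0},{"x":0.01,"y":-0.025,"z":0,"rx":0,"ry":0,"rz":0}]}}

```text
clock: 2.25
eef_pos: [0.5227, -0.1503, 0.4201]
orientation: [179.9, -0.2, 0.0]
force: [-0.4, 0.1, -1.0]
finger_gap: 0.0858
grasp_force: 0.0
```

```bash
python3 - <<'E'
from h import *
w=cam("wrist","w2.png"); s=robot.observe(); print(s["clock"],s["eef_pos"],s["orientation"],s["force"])
E
```

```text
2.3 [ 0.52318497 -0.14638246  0.41918846] [-179.77897487   -0.19293354    0.1961229 ] [1.28381777 1.69127181 0.54746223]
```

View pics/w2.png

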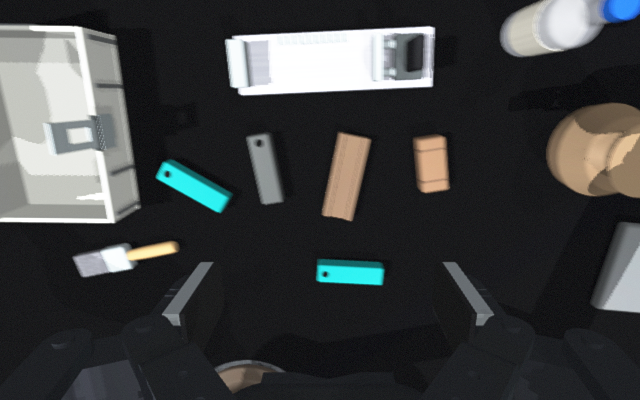

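The wrist view shows everything: net weight (431,164), strap (346,176), whetstone (265,168), and turquoise decoys at (193,187) and (350,272). The caliper bed spans (230..433, 28..95) with the carriage at (403,55), and the case is on the left with the hasp at (85,135). Now I measure.

```bash
cat >> h.py <<'E'
def blobs(c,lo,hi,amin=150,roi=None):
    hsv=cv2.cvtColor(c["pixels"],cv2.COLOR_BGR2HSV); m=cv2.inRange(hsv,lo,hi)
    if roi: k=np.zeros_like(m); k[roi[1]:roi[3],roi[0]:roi[2]]=1; m*=k
    m=cv2.morphologyEx(m,cv2.MORPH_CLOSE,np.ones((5,5)))
    cs=cv2.findContours(m,cv2.RETR_EXTERNAL,cv2.CHAIN_APPROX_NONE)[0]
    return [k[:,0] for k in cs if cv2.contourArea(k)>amin]
def box(c,k,z):
    P=onz(c,k,z)[:,:2].astype(np.float32)*1000; r=cv2.minAreaRect(P); b=cv2.boxPoints(r)
    e=[b[1]-b[0],b[2]-b[1]]; e=max(e,key=np.linalg.norm); a=np.degrees(np.arctan2(e[1],e[0]))%180
    return np.array(r[0])/1000,sorted(r[1]),a
E
python3 - <<'E'
from h import *
w=cam("wrist")
print("brown/grey")
for k in blobs(w,(3,50,60),(20,200,255),600,(290,110,480,240)): print(k.mean(0).round(),[np.round(v,3) for v in box(w,k,.013)])
for k in blobs(w,(0,0,55),(180,80,255),600,(235,120,295,215)): print(k.mean(0).round(),[np.round(v,3) for v in box(w,k,.013)])
for k in blobs(w,(0,0,60),(180,60,255),2000,(215,10,445,105)):
    print("bed",box(w,k,0.0))
cv2.imwrite("pics/crop.png",np.hstack([cv2.resize(w["pixels"][15:105,220:445],None,fx=3.5,fy=3.5,interpolation=cv2.INTER_CUBIC)]))
E
```

```text
brown/grey
[437. 164.] [array([ 0.487, -0.315]), array([47.339, 90.953]), np.float32(9.35)]
[351. 177.] [array([ 0.465, -0.182]), array([ 49.   , 137.912]), np.float32(168.623)]
[271. 169.] [array([ 0.479, -0.058]), array([ 35.677, 111.496]), np.float32(9.431)]
bed (array([ 0.63731769, -0.15860292]), [84.49303436279297, 298.4873962402344], np.float32(92.54207))
```

View pics/crop.png

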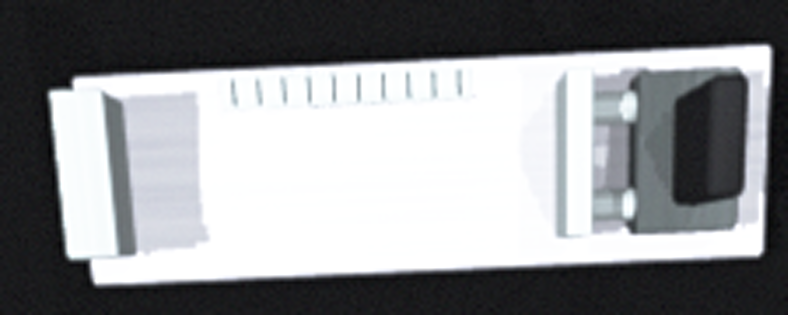

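The crop shows fixed jaw foot edge (122..135, 95..253), anvil (558..592), tab top around (727,137), and bed corners TL(73,78), TR(771,45), BR(763,255), BL(93,285).

```bash
python3 - <<'E'
from h import *
w=cam("wrist")
f=lambda u,v:(220+u/3.5,15+v/3.5)
TL,TR,BR,BL=[onz(w,f(*p),z)[0] for p,z in (((73,78),.015),((771,45),.015),((763,255),.015),((93,285),.015))]
print("corners",TL,TR,BR,BL)
print("len",np.linalg.norm(TL-TR),np.linalg.norm(BL-BR),"w",np.linalg.norm(TR-BR),np.linalg.norm(TL-BL))
for d in (TL-TR,BL-BR,TR-BR,TL-BL): print(np.degrees(np.arctan2(d[1],d[0])).round(2))
O=(TL+TR+BL+BR)/4; print("centre",O)
yaw=np.radians(np.mean([np.degrees(np.arctan2((TL-TR)[1],(TL-TR)[0])),np.degrees(np.arctan2((BL-BR)[1],(BL-BR)[0]))])-90)
ex=np.array([np.cos(yaw),np.sin(yaw)]);ey=np.array([-ex[1],ex[0]]);print("yaw",np.degrees(yaw))
def L(n,p,z): P=onz(w,f(*p),z)[0][:2]; print(n,P.round(4),"cal x,y",((P-O[:2])@ex).round(4),((P-O[:2])@ey).round(4))
L("jawfoot",(122,95),.015);L("jawfoot",(135,253),.015);L("jawtop",(105,90),.055);L("jawtop",(125,255),.055)
L("tabtop",(727,137),.095);L("tab R",(746,135),.095);L("tab L",(709,135),.095)
L("anvtopL",(565,70),.054);L("anvtopR",(592,70),.054);L("anvtopL",(566,235),.054);L("anvtopR",(590,235),.054)
# case: outline brightest; side pocket
c=cam("scene","s1.png"); 
cv2.imwrite("pics/c1.png",cv2.resize(c["pixels"][110:250,370:510],None,fx=4,fy=4,interpolation=cv2.INTER_CUBIC))
E
```

```text
corners [ 0.66694475 -0.02656356  0.015     ] [ 0.67975297 -0.30404728  0.015     ] [ 0.60030866 -0.30823863  0.015     ] [ 0.58750715 -0.02956753  0.015     ]
len 0.27777916789864054 0.27896497351097466 w 0.07955479298671726 0.07949438641353773
92.64
92.63
3.02
2.17
centre [ 0.63362838 -0.16710425  0.015     ]
yaw 2.6364974691037446
jawfoot [ 0.6607 -0.0458] cal x,y 0.0327 0.1199
jawfoot [ 0.6003 -0.0478] cal x,y -0.0278 0.1207
jawtop [ 0.6577 -0.0471] cal x,y 0.0296 0.1188
jawtop [ 0.5993 -0.0513] cal x,y -0.029 0.1173
tabtop [ 0.6385 -0.2688] cal x,y 0.0002 -0.1018
tab R [ 0.6392 -0.2753] cal x,y 0.0006 -0.1083
tab L [ 0.6391 -0.2625] cal x,y 0.0011 -0.0956
anvtopL [ 0.6651 -0.2175] cal x,y 0.0292 -0.0518
anvtopR [ 0.6652 -0.2275] cal x,y 0.0287 -0.0618
anvtopL [ 0.6071 -0.2206] cal x,y -0.0289 -0.0523
anvtopR [ 0.6071 -0.2298] cal x,y -0.0293 -0.0614
```

View pics/c1.png

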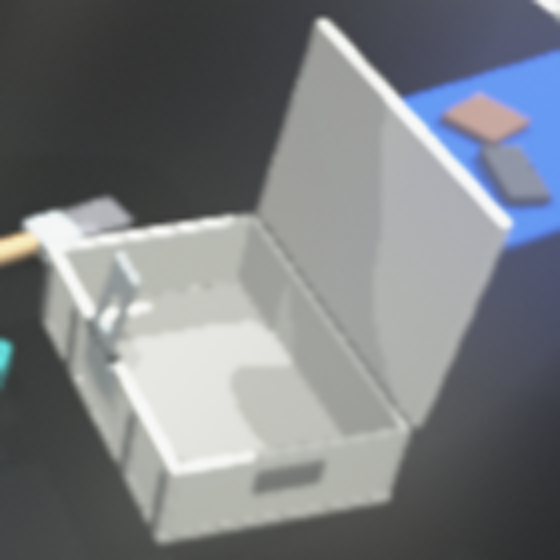

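The crop shows the case with the hinge on the image-right side and the lid about upright. The hasp is at (115,310) on the image-left side. Outer rim corners: (65,247), (175,472), (410,432), (255,213).

```bash
python3 - <<'E'
from h import *
c=cam("scene")
f=lambda u,v:(370+u/4,110+v/4)
A,B,C,D=[onz(c,f(*p),.075)[0] for p in ((60,247),(173,474),(410,432),(255,213))]
bt=[onz(c,f(*p),0)[0] for p in ((160,543),(388,498),(45,318))]
print(A,B,C,D);print(bt, np.linalg.norm(bt[0]-bt[1]),np.linalg.norm(bt[0]-bt[2]))
for p,q in ((A,B),(D,C),(A,D),(B,C)): d=q-p; print(np.linalg.norm(d),np.degrees(np.arctan2(d[1],d[0])))
# lid top corners at scene
w=cam("wrist","w3.png")
cv2.imwrite("pics/w3c.png",cv2.resize(w["pixels"][10:240,0:150],None,fx=2.5,fy=2.5,interpolation=cv2.INTER_CUBIC))
E
```

```text
[0.42265713 0.1664092  0.075     ] [0.67826791 0.15447711 0.075     ] [0.68050555 0.33266934 0.075     ] [0.41971418 0.33766759 0.075     ]
[array([0.67678149, 0.15689965, 0.        ]), array([ 6.76206133e-01,  3.37582227e-01, -1.11022302e-16]), array([0.42285937, 0.160945  , 0.        ])] 0.18068349477230813 0.25395434274142586
0.2558891266243038 -2.672667118142444
0.2608392615660482 -1.0979792218519577
0.17128367502931346 90.9844878372346
0.178206282045075 89.28054788176607
```

View pics/w3c.png

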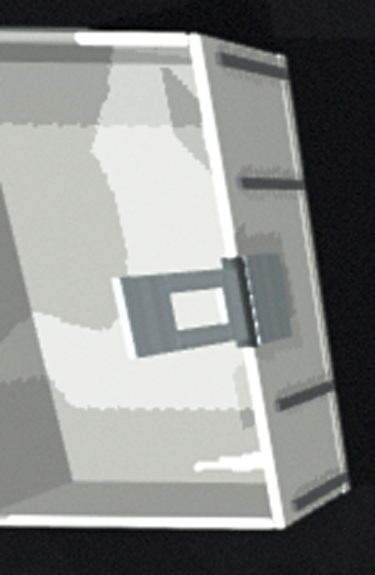

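The wrist crop shows the case's hasp-side rim running from (198,35) to (283,525), with the hasp leaning inward at (180,310) and its hinge at (243,302). I compute the case pose from that.

```bash
python3 - <<'E'
from h import *
w=cam("wrist")
f=lambda u,v:(u/2.5,10+v/2.5)
P=onz(w,[f(200,35),f(283,527)],.075); Q=onz(w,[f(286,55),f(349,490)],0)
for a in (P,Q):
    d=a[1]-a[0]; print(a.round(4),np.linalg.norm(d),np.degrees(np.arctan2(d[1],d[0])))
print(onz(w,[f(235,260),f(252,345)],.0855))
# top and bottom rim lines at 0.075
print(onz(w,[f(100,40),f(195,36),f(0,521),f(280,527)],.075))
from numpy import *
# grasp plans, net weight
print(robot.observe()["joint_pos"])
E
```

```text
[[0.6725 0.1516 0.075 ]
 [0.415  0.1564 0.075 ]] 0.25756197182504986 178.9417413006864
[[0.6741 0.1517 0.    ]
 [0.4129 0.1563 0.    ]] 0.2611821293768171 178.9936093312524
[[0.56540964 0.14851099 0.0855    ]
 [0.52154121 0.14795533 0.0855    ]]
[[0.67035379 0.20127005 0.075     ]
 [0.67206565 0.15416918 0.075     ]
 [0.4189748  0.31818217 0.075     ]
 [0.41499373 0.15810413 0.075     ]]
[-2.08810572e+01  1.92518957e+00  9.07140869e+01 -2.95771722e-02
  8.73984295e+01  6.91881331e+01]
```

```bash
cat >> h.py <<'E'
CO=np.array([.6336,-.1671]); CY=2.64
def cal(x,y):
    a=np.radians(CY); return CO+x*np.array([np.cos(a),np.sin(a)])+y*np.array([-np.sin(a),np.cos(a)])
def go(x,y,z,yaw):
    "turn first (rz), then shift in the turned tool axes (tool down)"
    s=robot.observe(); y0=s["orientation"][2]; rz=-((yaw-y0+180)%360-180)
    d=np.array([x,y,z])-s["eef_pos"]; a=np.radians(yaw)
    tx=d[0]*np.cos(a)+d[1]*np.sin(a); ty=-(-d[0]*np.sin(a)+d[1]*np.cos(a))
    print("rz %.2f  x %.4f y %.4f z %.4f"%(rz,tx,ty,-d[2]))
E
python3 - <<'E'
from h import *
go(.487,-.315,.004,9.35)
E
```

```text
rz -9.42  x -0.0592 y 0.1554 z 0.4139
```

{"method": "play_rows", "body": {"increments": [{"x":0,"y":0,"z":0,"rx":0,"ry":0,"rz":-4.7},{"x":0,"y":0,"z":0,"rx":0,"ry":0,"rz":-4.7},{"x":-0.006,"y":0.0155,"z":0.02,"rx":0,"ry":0,"rz":0},{"x":-0.006,"y":0.0155,"z":0.02,"rx":0,"ry":0,"rz":0},{"x":-0.006,"y":0.0155,"z":0.03,"rx":0,"ry":0,"rz":0},{"x":-0.006,"y":0.0155,"z":0.03,"rx":0,"ry":0,"rz":0},{"x":-0.006,"y":0.0155,"z":0.03,"rx":0,"ry":0,"rz":0},{"x":-0.006,"y":0.0155,"z":0.03,"rx":0,"ry":0,"rz":0},{"x":-0.006,"y":0.0155,"z":0.03,"rx":0,"ry":0,"rz":0},{"x":-0.006,"y":0.0155,"z":0.03,"rx":0,"ry":0,"rz":0},{"x":-0.006,"y":0.0155,"z":0.03,"rx":0,"ry":0,"rz":0},{"x":-0.006,"y":0.0155,"z":0.03,"rx":0,"ry":0,"rz":0},{"x":0,"y":0,"z":0.02,"rx":0,"ry":0,"rz":0},{"x":0,"y":0,"z":0,"rx":0,"ry":0,"rz":0},{"x":0,"y":0,"z":0,"rx":0,"ry":0,"rz":0}], "fingers": -1, "squeeze": 40}}

```text
clock: 4.1
eef_pos: [0.4863, -0.3145, 0.1182]
orientation: [-180.0, 0.0, 9.3]
force: [0.2, -0.2, 0.7]
finger_gap: 0.0851
grasp_force: 0.0
```

```bash
python3 - <<'E'
from h import *
w=cam("wrist","w4.png"); s=robot.observe(); print(s["eef_pos"],s["orientation"][2])
for k in blobs(w,(3,50,60),(20,200,255),600,(150,50,490,330)): print(k.mean(0).round(),[np.round(v,3) for v in box(w,k,.015)],[np.round(v,3) for v in box(w,k,.03)])
go(.487,-.315,.004,9.35)
E
```

```text
[ 0.48724598 -0.31480744  0.11935054] 9.356858588438591
[327. 194.] [array([ 0.488, -0.314]), array([42.928, 91.25 ]), np.float32(9.132)] [array([ 0.492, -0.313]), array([40.299, 85.662]), np.float32(9.132)]
[167. 179.] [array([ 0.468, -0.206]), array([ 33.082, 137.272]), np.float32(1.015)] [array([ 0.474, -0.212]), array([ 31.057, 128.866]), np.float32(1.015)]
rz 0.01  x -0.0003 y 0.0002 z 0.1154
```

{"method": "play_rows", "body": {"increments": [{"x":0.001,"y":-0.0005,"z":0.02,"rx":0,"ry":0,"rz":0},{"x":0,"y":0,"z":0.025,"rx":0,"ry":0,"rz":0},{"x":0,"y":0,"z":0.025,"rx":0,"ry":0,"rz":0},{"x":0,"y":0,"z":0.02,"rx":0,"ry":0,"rz":0},{"x":0,"y":0,"z":0.015,"rx":0,"ry":0,"rz":0},{"x":0,"y":0,"z":0.008,"rx":0,"ry":0,"rz":0},{"x":0,"y":0,"z":0.001,"rx":0,"ry":0,"rz":0},{"x":0,"y":0,"z":0,"rx":0,"ry":0,"rz":0}]}}

```text
clock: 4.95
eef_pos: [0.4885, -0.3138, 0.0051]
orientation: [179.9, -0.1, 9.4]
force: [-0.1, 0.1, 0.2]
finger_gap: 0.0855
grasp_force: 0.0
```

{"method": "play_rows", "body": {"increments": [{"x":0,"y":0,"z":0,"rx":0,"ry":0,"rz":0},{"x":0,"y":0,"z":0,"rx":0,"ry":0,"rz":0},{"x":0,"y":0,"z":0,"rx":0,"ry":0,"rz":0},{"x":0,"y":0,"z":0,"rx":0,"ry":0,"rz":0},{"x":0,"y":0,"z":0,"rx":0,"ry":0,"rz":0},{"x":0,"y":0,"z":0,"rx":0,"ry":0,"rz":0},{"x":0,"y":0,"z":0,"rx":0,"ry":0,"rz":0},{"x":0,"y":0,"z":0,"rx":0,"ry":0,"rz":0}], "fingers": 1, "squeeze": 60}}

```text
clock: 5.75
eef_pos: [0.4886, -0.314, 0.0051]
orientation: [179.9, -0.1, 9.4]
force: [-0.3, -0.9, 5.4]
finger_gap: 0.0387
grasp_force: 63.2
```

{"method": "play_rows", "body": {"increments": [{"x":0,"y":0,"z":-0.01,"rx":0,"ry":0,"rz":0},{"x":0,"y":0,"z":-0.02,"rx":0,"ry":0,"rz":0},{"x":0,"y":0,"z":-0.03,"rx":0,"ry":0,"rz":0},{"x":0,"y":0,"z":-0.03,"rx":0,"ry":0,"rz":0},{"x":0,"y":0,"z":-0.03,"rx":0,"ry":0,"rz":0},{"x":0,"y":0,"z":-0.02,"rx":0,"ry":0,"rz":0},{"x":0,"y":0,"z":0,"rx":0,"ry":0,"rz":0}]}}

```text
clock: 6.45
eef_pos: [0.4894, -0.3144, 0.1473]
orientation: [179.8, -0.2, 9.4]
force: [1.4, -0.4, -2.5]
finger_gap: 0.0386
grasp_force: 62.5
```

```bash
python3 - <<'E'
from h import *
p=cal(0,.12-.042-.006); print(p); go(*p,.019,92.64)
E
```

```text
[ 0.63028365 -0.09517642]
rz -83.24  x 0.2125 y 0.1509 z 0.1283
```

{"method": "play_rows", "body": {"increments": [{"x":0,"y":0,"z":0,"rx":0,"ry":0,"rz":-8.32},{"x":0,"y":0,"z":0,"rx":0,"ry":0,"rz":-8.32},{"x":0,"y":0,"z":0,"rx":0,"ry":0,"rz":-8.32},{"x":0,"y":0,"z":0,"rx":0,"ry":0,"rz":-8.32},{"x":0,"y":0,"z":0,"rx":0,"ry":0,"rz":-8.32},{"x":0,"y":0,"z":0,"rx":0,"ry":0,"rz":-8.32},{"x":0,"y":0,"z":0,"rx":0,"ry":0,"rz":-8.32},{"x":0,"y":0,"z":0,"rx":0,"ry":0,"rz":-8.32},{"x":0,"y":0,"z":0,"rx":0,"ry":0,"rz":-8.32},{"x":0,"y":0,"z":0,"rx":0,"ry":0,"rz":-8.32},{"x":0.03,"y":0.021,"z":0,"rx":0,"ry":0,"rz":0},{"x":0.03,"y":0.021,"z":0,"rx":0,"ry":0,"rz":0},{"x":0.03,"y":0.021,"z":0,"rx":0,"ry":0,"rz":0},{"x":0.03,"y":0.021,"z":0,"rx":0,"ry":0,"rz":0},{"x":0.03,"y":0.021,"z":0,"rx":0,"ry":0,"rz":0},{"x":0.03,"y":0.021,"z":0,"rx":0,"ry":0,"rz":0},{"x":0.03,"y":0.021,"z":0,"rx":0,"ry":0,"rz":0},{"x":0.003,"y":0.004,"z":0.03,"rx":0,"ry":0,"rz":0},{"x":0,"y":0,"z":0.03,"rx":0,"ry":0,"rz":0},{"x":0,"y":0,"z":0,"rx":0,"ry":0,"rz":0}]}}

```text
clock: 8.45
eef_pos: [0.6224, -0.0915, 0.0767]
orientation: [-179.1, -0.2, 92.7]
force: [-1.7, 0.5, -3.5]
finger_gap: 0.0389
grasp_force: 67.1
```

```bash
python3 - <<'E'
from h import *
w=cam("wrist","w5.png"); s=robot.observe(); print(s["finger_gap"],s["grasp_force"])
p=cal(0,.12-.042-.006); go(*p,.0205,92.64)
E
```

```text
0.03875913706902718 67.10304379463196
rz -0.02  x -0.0031 y 0.0058 z 0.0588
```

View pics/w5.png

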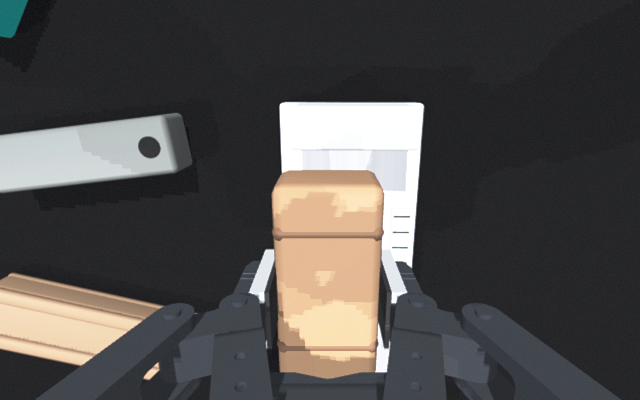

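The view shows the net weight held straight, in line with the caliper. The fixed jaw's top edge is at (350,105..150). I'll correct the offset and lower.

{"method": "play_rows", "body": {"increments": [{"x":-0.003,"y":0.005,"z":0.02,"rx":0,"ry":0,"rz":0},{"x":0,"y":0,"z":0.01,"rx":0,"ry":0,"rz":0},{"x":0,"y":0,"z":0,"rx":0,"ry":0,"rz":0},{"x":0,"y":0,"z":0,"rx":0,"ry":0,"rz":0},{"x":0,"y":0,"z":0,"rx":0,"ry":0,"rz":0}]}}

```text
clock: 9.0
eef_pos: [0.6348, -0.0967, 0.0555]
orientation: [179.9, 0.0, 92.6]
force: [-0.5, -0.3, -2.1]
finger_gap: 0.0382
grasp_force: 67.2
```

```bash
python3 - <<'E'
from h import *
p=cal(0,.12-.042-.006); go(*p,.0205,92.64); print(robot.observe()["orientation"])
E
```

```text
rz -0.05  x 0.0017 y -0.0044 z 0.0350
[1.79903350e+02 2.44967727e-02 9.25852245e+01]
```

{"method": "play_rows", "body": {"increments": [{"x":0.0015,"y":-0.0045,"z":0.01,"rx":0,"ry":0,"rz":0},{"x":0,"y":0,"z":0.01,"rx":0,"ry":0,"rz":0},{"x":0,"y":0,"z":0.006,"rx":0,"ry":0,"rz":0},{"x":0,"y":0,"z":0.004,"rx":0,"ry":0,"rz":0},{"x":0,"y":0,"z":0.003,"rx":0,"ry":0,"rz":0},{"x":0,"y":0,"z":0.001,"rx":0,"ry":0,"rz":0},{"x":0,"y":0,"z":0,"rx":0,"ry":0,"rz":0},{"x":0,"y":0,"z":0,"rx":0,"ry":0,"rz":0}]}}

```text
clock: 9.8
eef_pos: [0.6299, -0.0952, 0.0205]
orientation: [180.0, 0.0, 92.6]
force: [0.9, -0.1, -2.7]
finger_gap: 0.0391
grasp_force: 67.3
```

{"method": "play_rows", "body": {"increments": [{"x":0,"y":0,"z":0,"rx":0,"ry":0,"rz":0},{"x":0,"y":0,"z":0,"rx":0,"ry":0,"rz":0},{"x":0,"y":0,"z":0,"rx":0,"ry":0,"rz":0},{"x":0,"y":0,"z":0,"rx":0,"ry":0,"rz":0},{"x":0,"y":0,"z":-0.01,"rx":0,"ry":0,"rz":0},{"x":0,"y":0,"z":-0.02,"rx":0,"ry":0,"rz":0},{"x":0,"y":0,"z":-0.03,"rx":0,"ry":0,"rz":0},{"x":0,"y":0,"z":-0.03,"rx":0,"ry":0,"rz":0},{"x":0,"y":0,"z":-0.02,"rx":0,"ry":0,"rz":0},{"x":0,"y":0,"z":0,"rx":0,"ry":0,"rz":0},{"x":0,"y":0,"z":0,"rx":0,"ry":0,"rz":0}], "fingers": -1}}

```text
clock: 10.9
eef_pos: [0.6298, -0.0952, 0.1309]
orientation: [179.9, 0.0, 92.6]
force: [-1.1, 0.3, -0.4]
finger_gap: 0.0852
grasp_force: 0.0
```

```bash
python3 - <<'E'
from h import *
p=cal(0,-.102); print(p); go(*p,.062,2.64)
E
```

```text
[ 0.63829816 -0.26899174]
rz 89.96  x 0.0005 y 0.1740 z 0.0689
```

{"method": "play_rows", "body": {"increments": [{"x":0,"y":0,"z":0,"rx":0,"ry":0,"rz":8.18},{"x":0,"y":0,"z":0,"rx":0,"ry":0,"rz":8.18},{"x":0,"y":0,"z":0,"rx":0,"ry":0,"rz":8.18},{"x":0,"y":0,"z":0,"rx":0,"ry":0,"rz":8.18},{"x":0,"y":0,"z":0,"rx":0,"ry":0,"rz":8.18},{"x":0,"y":0,"z":0,"rx":0,"ry":0,"rz":8.18},{"x":0,"y":0,"z":0,"rx":0,"ry":0,"rz":8.18},{"x":0,"y":0,"z":0,"rx":0,"ry":0,"rz":8.18},{"x":0,"y":0,"z":0,"rx":0,"ry":0,"rz":8.18},{"x":0,"y":0,"z":0,"rx":0,"ry":0,"rz":8.18},{"x":0,"y":0,"z":0,"rx":0,"ry":0,"rz":8.18},{"x":0,"y":0.03,"z":0,"rx":0,"ry":0,"rz":0},{"x":0,"y":0.03,"z":0,"rx":0,"ry":0,"rz":0},{"x":0,"y":0.03,"z":0,"rx":0,"ry":0,"rz":0},{"x":0,"y":0.03,"z":0,"rx":0,"ry":0,"rz":0},{"x":0,"y":0.03,"z":0,"rx":0,"ry":0,"rz":0},{"x":0,"y":0.024,"z":0,"rx":0,"ry":0,"rz":0},{"x":0,"y":0,"z":0,"rx":0,"ry":0,"rz":0},{"x":0,"y":0,"z":0,"rx":0,"ry":0,"rz":0},{"x":0,"y":0,"z":0,"rx":0,"ry":0,"rz":0}]}}

```text
clock: 12.9
eef_pos: [0.6366, -0.2675, 0.1287]
orientation: [-179.9, 0.1, 2.7]
force: [-0.3, -0.0, 0.2]
finger_gap: 0.0853
grasp_force: 0.0
```

```bash
python3 - <<'E'
from h import *
p=cal(0,-.102); go(*p,.062,2.64)
w=cam("wrist","w6.png")
E
```

```text
rz 0.01  x 0.0016 y 0.0015 z 0.0667
```

View pics/w6.png

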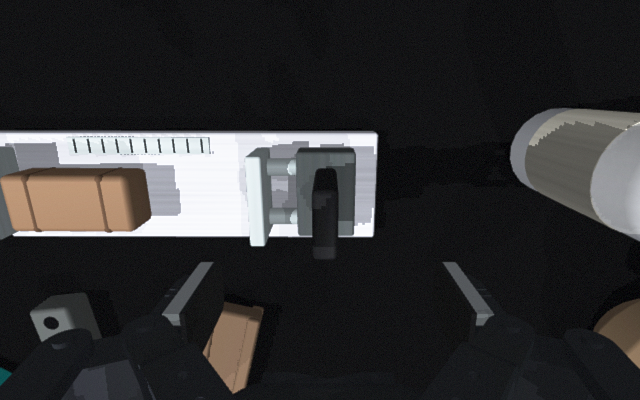

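The net weight lies near the fixed jaw (75,198), and the tab (325,215) is midway between the fingers. I lower and pinch.

{"method": "play_rows", "body": {"increments": [{"x":0.0015,"y":0.0015,"z":0.02,"rx":0,"ry":0,"rz":0},{"x":0,"y":0,"z":0.02,"rx":0,"ry":0,"rz":0},{"x":0,"y":0,"z":0.02,"rx":0,"ry":0,"rz":0},{"x":0,"y":0,"z":0.006,"rx":0,"ry":0,"rz":0},{"x":0,"y":0,"z":0,"rx":0,"ry":0,"rz":0},{"x":0,"y":0,"z":0,"rx":0,"ry":0,"rz":0}]}}

```text
clock: 13.55
eef_pos: [0.6398, -0.2701, 0.0651]
orientation: [180.0, -0.1, 2.7]
force: [-0.1, 0.2, 0.1]
finger_gap: 0.0856
grasp_force: 0.0
```

{"method": "play_rows", "body": {"increments": [{"x":0,"y":0,"z":0,"rx":0,"ry":0,"rz":0},{"x":0,"y":0,"z":0,"rx":0,"ry":0,"rz":0},{"x":0,"y":0,"z":0,"rx":0,"ry":0,"rz":0},{"x":0,"y":0,"z":0,"rx":0,"ry":0,"rz":0},{"x":0,"y":0,"z":0,"rx":0,"ry":0,"rz":0},{"x":0,"y":0,"z":0,"rx":0,"ry":0,"rz":0},{"x":0,"y":0,"z":0,"rx":0,"ry":0,"rz":0},{"x":0,"y":0,"z":0,"rx":0,"ry":0,"rz":0},{"x":0,"y":0,"z":0,"rx":0,"ry":0,"rz":0},{"x":0,"y":0,"z":0,"rx":0,"ry":0,"rz":0},{"x":0,"y":0,"z":0,"rx":0,"ry":0,"rz":0}], "fingers": 1, "squeeze": 50}}

```text
clock: 14.65
eef_pos: [0.6391, -0.2678, 0.0651]
orientation: [-179.8, 0.0, 2.6]
force: [-1.6, 6.7, 4.9]
finger_gap: 0.0137
grasp_force: 50.6
```

```bash
python3 - <<'E'
from h import *
s=robot.observe(); d=s["eef_pos"][:2]-CO; a=np.radians(CY); print("tab cal y",d@[-np.sin(a),np.cos(a)], "x",d@[np.cos(a),np.sin(a)])
go(*cal(0,-.005),.062,2.64)
E
```

```text
tab cal y -0.10089297325750402 x 0.0008520384807633851
rz -0.05  x -0.0009 y -0.0959 z 0.0031
```

{"method": "play_rows", "body": {"increments": [{"x":0,"y":-0.005,"z":0,"rx":0,"ry":0,"rz":0},{"x":0,"y":-0.01,"z":0,"rx":0,"ry":0,"rz":0},{"x":0,"y":-0.01,"z":0,"rx":0,"ry":0,"rz":0},{"x":0,"y":-0.01,"z":0,"rx":0,"ry":0,"rz":0},{"x":0,"y":-0.01,"z":0,"rx":0,"ry":0,"rz":0},{"x":0,"y":-0.01,"z":0,"rx":0,"ry":0,"rz":0},{"x":0,"y":-0.01,"z":0,"rx":0,"ry":0,"rz":0},{"x":0,"y":-0.005,"z":0,"rx":0,"ry":0,"rz":0},{"x":0,"y":-0.005,"z":0,"rx":0,"ry":0,"rz":0},{"x":0,"y":0,"z":0,"rx":0,"ry":0,"rz":0},{"x":0,"y":0,"z":0,"rx":0,"ry":0,"rz":0}]}}

```text
clock: 15.75
eef_pos: [0.636, -0.1986, 0.0651]
orientation: [179.7, -0.1, 2.6]
force: [-0.6, -6.6, 0.8]
finger_gap: 0.0132
grasp_force: 50.2
```

{"method": "play_rows", "body": {"increments": [{"x":0,"y":-0.003,"z":0,"rx":0,"ry":0,"rz":0},{"x":0,"y":-0.003,"z":0,"rx":0,"ry":0,"rz":0},{"x":0,"y":-0.003,"z":0,"rx":0,"ry":0,"rz":0},{"x":0,"y":-0.003,"z":0,"rx":0,"ry":0,"rz":0},{"x":0,"y":-0.003,"z":0,"rx":0,"ry":0,"rz":0},{"x":0,"y":-0.003,"z":0,"rx":0,"ry":0,"rz":0},{"x":0,"y":0,"z":0,"rx":0,"ry":0,"rz":0},{"x":0,"y":0,"z":0,"rx":0,"ry":0,"rz":0}]}}

```text
clock: 16.55
eef_pos: [0.6352, -0.1815, 0.065]
orientation: [179.7, -0.1, 2.6]
force: [-0.9, -9.3, 1.3]
finger_gap: 0.0133
grasp_force: 50.1
```

```bash
python3 - <<'E'
from h import *
s=robot.observe(); d=s["eef_pos"][:2]-CO; a=np.radians(CY); print("tab cal y",d@[-np.sin(a),np.cos(a)], "x",d@[np.cos(a),np.sin(a)])
w=cam("wrist","w7.png")
cv2.imwrite("pics/w7c.png",cv2.resize(w["pixels"][110:260,120:400],None,fx=2.8,fy=2.8,interpolation=cv2.INTER_CUBIC))
E
```

```text
tab cal y -0.014455454030463858 x 0.0009609832277608735
```

View pics/w7c.png

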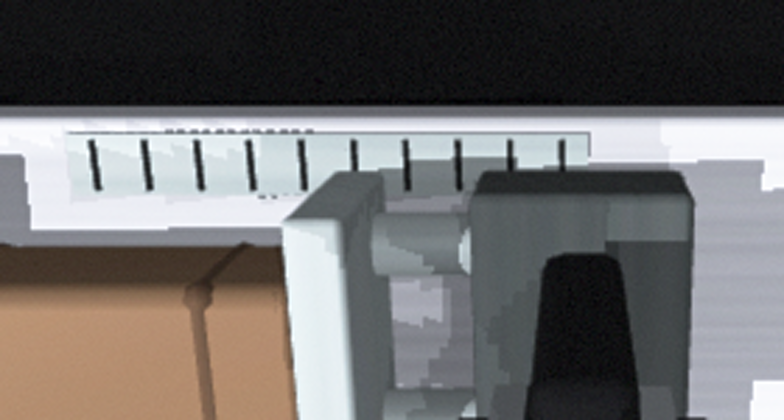

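The anvil (285..385, 175) now touches the net weight, with the carriage block front at (480,190). I read the anvil-to-block gap as an independent check.

```bash
cat >> h.py <<'E'
def caly(P):
    a=np.radians(CY); return (np.asarray(P)[...,:2]-CO)@[-np.sin(a),np.cos(a)]
E
python3 - <<'E'
from h import *
w=cam("wrist"); f=lambda u,v:(120+u/2.8,110+v/2.8)
print("anvil back",caly(onz(w,f(386,172),.054)),"front",caly(onz(w,[f(338,172),f(287,222)],.054)),"block front",caly(onz(w,[f(482,175),f(472,195)],.037)),"block rear",caly(onz(w,[f(684,175),f(693,200)],.037)))
s=robot.observe(); print("tab",caly(s["eef_pos"]),s["force"])
E
```

```text
anvil back [0.01558024] front [0.02302226 0.03161842] block front [0.00231291 0.0041565 ] block rear [-0.03261249 -0.03430883]
tab -0.014463490788901825 [-0.50152425 -8.15015337  0.27560223]
```

{"method": "play_rows", "body": {"increments": [{"x":0,"y":-0.003,"z":0,"rx":0,"ry":0,"rz":0},{"x":0,"y":-0.003,"z":0,"rx":0,"ry":0,"rz":0},{"x":0,"y":0,"z":0,"rx":0,"ry":0,"rz":0},{"x":0,"y":0,"z":0,"rx":0,"ry":0,"rz":0},{"x":0,"y":0,"z":0,"rx":0,"ry":0,"rz":0}]}}

```text
clock: 17.15
eef_pos: [0.635, -0.1757, 0.065]
orientation: [179.6, -0.1, 2.6]
force: [-0.3, -9.4, 0.8]
finger_gap: 0.0133
grasp_force: 50.1
```

```bash
python3 - <<'E'
from h import *
s=robot.observe(); print("tab",caly(s["eef_pos"]),s["force"])
w=cam("wrist"); c=cam("scene")
a=cv2.resize(w["pixels"][130:260,20:340],None,fx=2.4,fy=2.4,interpolation=cv2.INTER_CUBIC)
b=cv2.resize(c["pixels"][215:280,240:360],None,fx=3.6,fy=3.6,interpolation=cv2.INTER_CUBIC)
o=np.zeros((a.shape[0]+b.shape[0],a.shape[1],3),np.uint8); o[:a.shape[0]]=a; o[a.shape[0]:,:b.shape[1]]=b
cv2.imwrite("pics/w8c.png",o); print(o.shape)
E
```

```text
tab -0.008657463847357265 [-0.34611598 -9.41616577  0.78025663]
(546, 768, 3)
```

View pics/w8c.png

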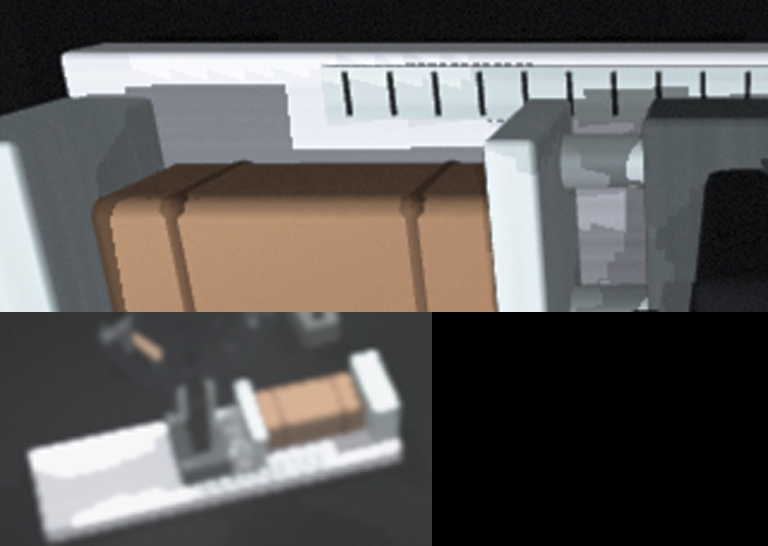

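The net weight's left end (about (165,165) at the foot) now meets the fixed jaw, and the anvil top front corner is at (488,140).

```bash
python3 - <<'E'
from h import *
w=cam("wrist"); f=lambda u,v:(20+u/2.4,130+v/2.4)
print("anvil front top",caly(onz(w,f(488,140),.054)),"back",caly(onz(w,f(538,140),.054)),"block front",caly(onz(w,f(645,118),.037)),"jaw foot",caly(onz(w,f(165,165),.015)),"jaw top",caly(onz(w,f(20,142),.055)),"find top R",caly(onz(w,[f(488,200)],.045)),"find top L",caly(onz(w,[f(105,205)],.045)))
E
```

```text
anvil front top [0.03702598] back [0.02785996] block front [0.00987204] jaw foot [0.12377232] jaw top [0.12172452] find top R [0.04073082] find top L [0.11663326]
```

{"method": "play_rows", "body": {"increments": [{"x":0,"y":-0.002,"z":0,"rx":0,"ry":0,"rz":0},{"x":0,"y":-0.002,"z":0,"rx":0,"ry":0,"rz":0},{"x":0,"y":0,"z":0,"rx":0,"ry":0,"rz":0},{"x":0,"y":0,"z":0,"rx":0,"ry":0,"rz":0},{"x":0,"y":0,"z":0,"rx":0,"ry":0,"rz":0},{"x":0,"y":0,"z":0,"rx":0,"ry":0,"rz":0},{"x":0,"y":0,"z":0,"rx":0,"ry":0,"rz":0},{"x":0,"y":0,"z":0,"rx":0,"ry":0,"rz":0},{"x":0,"y":0,"z":0,"rx":0,"ry":0,"rz":0},{"x":0,"y":0,"z":0,"rx":0,"ry":0,"rz":0},{"x":0,"y":0,"z":0,"rx":0,"ry":0,"rz":0},{"x":0,"y":0,"z":0,"rx":0,"ry":0,"rz":0},{"x":0,"y":0,"z":0,"rx":0,"ry":0,"rz":0},{"x":0,"y":0,"z":0,"rx":0,"ry":0,"rz":0},{"x":0,"y":0,"z":0,"rx":0,"ry":0,"rz":0},{"x":0,"y":0,"z":0,"rx":0,"ry":0,"rz":0}]}}

```text
clock: 18.9
eef_pos: [0.6349, -0.172, 0.0651]
orientation: [179.6, -0.1, 2.6]
force: [-0.9, -10.2, 0.4]
finger_gap: 0.0137
grasp_force: 50.1
```

```bash
python3 - <<'E'
from h import *
s=robot.observe(); print("tab",caly(s["eef_pos"]),s["force"])
w=cam("wrist"); cv2.imwrite("pics/w9.png",w["pixels"])
# anvil-block gap along image row: profile of a row through the rods gap
for v in (185,192,200):
    print(v,w["pixels"][v,200:320].mean(1).astype(int)[::2].tolist())
E
```

```text
tab -0.004969314797458854 [ -0.92942454 -10.20453348   0.43658208]
185 [238, 238, 238, 238, 238, 238, 238, 238, 239, 238, 239, 238, 238, 238, 241, 224, 98, 89, 93, 92, 91, 89, 93, 93, 95, 91, 87, 82, 82, 80, 79, 82, 121, 122, 122, 121, 123, 121, 124, 121, 106, 108, 103, 102, 89, 92, 93, 93, 89, 92, 91, 92, 90, 91, 91, 87, 89, 90, 89, 90]
192 [136, 134, 134, 137, 135, 133, 135, 136, 136, 135, 135, 134, 134, 142, 234, 227, 222, 221, 218, 217, 219, 219, 217, 185, 120, 80, 81, 82, 81, 91, 119, 116, 118, 119, 117, 116, 114, 115, 115, 116, 116, 116, 117, 115, 86, 93, 95, 90, 90, 89, 91, 89, 90, 92, 92, 87, 90, 90, 88, 90]
200 [51, 51, 53, 51, 35, 38, 51, 52, 54, 53, 53, 47, 49, 43, 241, 240, 238, 237, 237, 219, 217, 218, 217, 202, 138, 82, 82, 81, 81, 119, 147, 147, 145, 149, 144, 118, 118, 117, 117, 119, 119, 117, 116, 117, 80, 92, 92, 92, 89, 90, 89, 90, 91, 92, 89, 89, 89, 89, 89, 91]
```

```bash
python3 - <<'E'
from h import *
w=cam("wrist")
a,b,k,r=caly(onz(w,(228,192),.054))[0],caly(onz(w,(247.5,192),.054))[0],caly(onz(w,(288,192),.037))[0],0
s=robot.observe();print(a,b,k,"anvil thick",a-b,"face-block",a-k,"free 30 -> p",.03-(a-k), "tab-based p", .05-(a-caly(s["eef_pos"])))
# tab sides at z .095 seen?
for v in (215,225): print(w["pixels"][v,280:370].mean(1).astype(int)[::2].tolist())
E
```

```text
0.03878921961093665 0.030183978532016594 0.014127541027607837 anvil thick 0.008605241078920054 face-block 0.02466167858332881 free 30 -> p 0.005338321416671187 tab-based p 0.006250902027547668
[116, 111, 110, 111, 89, 92, 91, 92, 92, 88, 90, 93, 92, 85, 82, 81, 67, 19, 16, 19, 12, 11, 10, 16, 15, 17, 13, 16, 13, 16, 14, 18, 65, 66, 66, 64, 67, 68, 68, 67, 70, 68, 61, 68, 171]
[110, 109, 108, 108, 110, 97, 94, 85, 82, 79, 81, 84, 83, 83, 82, 79, 32, 16, 19, 12, 5, 17, 19, 13, 14, 17, 16, 13, 21, 16, 14, 15, 24, 67, 65, 66, 69, 68, 68, 71, 71, 66, 63, 85, 169]
```

{"method": "play_rows", "body": {"increments": [{"x":0,"y":-0.002,"z":0,"rx":0,"ry":0,"rz":0},{"x":0,"y":0,"z":0,"rx":0,"ry":0,"rz":0},{"x":0,"y":0,"z":0,"rx":0,"ry":0,"rz":0},{"x":0,"y":0,"z":0,"rx":0,"ry":0,"rz":0},{"x":0,"y":0,"z":0,"rx":0,"ry":0,"rz":0},{"x":0,"y":0,"z":0,"rx":0,"ry":0,"rz":0},{"x":0,"y":0,"z":0,"rx":0,"ry":0,"rz":0},{"x":0,"y":0,"z":0,"rx":0,"ry":0,"rz":0},{"x":0,"y":0,"z":0,"rx":0,"ry":0,"rz":0},{"x":0,"y":0,"z":0,"rx":0,"ry":0,"rz":0},{"x":0,"y":0,"z":0,"rx":0,"ry":0,"rz":0},{"x":0,"y":0,"z":0,"rx":0,"ry":0,"rz":0},{"x":0,"y":0,"z":0,"rx":0,"ry":0,"rz":0},{"x":0,"y":0,"z":0,"rx":0,"ry":0,"rz":0},{"x":0,"y":0,"z":0,"rx":0,"ry":0,"rz":0}]}}

```text
clock: 20.5
eef_pos: [0.6348, -0.1703, 0.0651]
orientation: [179.6, -0.1, 2.6]
force: [-0.5, -11.6, 0.8]
finger_gap: 0.0131
grasp_force: 50.0
```

{"method": "play_rows", "body": {"increments": [{"x":0,"y":0.005,"z":0,"rx":0,"ry":0,"rz":0},{"x":0,"y":0.01,"z":0,"rx":0,"ry":0,"rz":0},{"x":0,"y":0.01,"z":0,"rx":0,"ry":0,"rz":0},{"x":0,"y":0.01,"z":0,"rx":0,"ry":0,"rz":0},{"x":0,"y":0.01,"z":0,"rx":0,"ry":0,"rz":0},{"x":0,"y":0.01,"z":0,"rx":0,"ry":0,"rz":0},{"x":0,"y":0.01,"z":0,"rx":0,"ry":0,"rz":0},{"x":0,"y":0.01,"z":0,"rx":0,"ry":0,"rz":0},{"x":0,"y":0.01,"z":0,"rx":0,"ry":0,"rz":0},{"x":0,"y":0.005,"z":0,"rx":0,"ry":0,"rz":0},{"x":0,"y":0.003,"z":0,"rx":0,"ry":0,"rz":0},{"x":0,"y":0,"z":0,"rx":0,"ry":0,"rz":0},{"x":0,"y":0,"z":0,"rx":0,"ry":0,"rz":0}]}}

```text
clock: 21.8
eef_pos: [0.6385, -0.2555, 0.065]
orientation: [-179.7, 0.1, 2.6]
force: [-1.3, 6.8, 6.4]
finger_gap: 0.0128
grasp_force: 51.1
```

{"method": "play_rows", "body": {"increments": [{"x":0,"y":0,"z":0,"rx":0,"ry":0,"rz":0},{"x":0,"y":0,"z":0,"rx":0,"ry":0,"rz":0},{"x":0,"y":0,"z":0,"rx":0,"ry":0,"rz":0},{"x":0,"y":0,"z":0,"rx":0,"ry":0,"rz":0},{"x":0,"y":0,"z":-0.02,"rx":0,"ry":0,"rz":0},{"x":0,"y":0,"z":-0.03,"rx":0,"ry":0,"rz":0},{"x":0,"y":0,"z":-0.03,"rx":0,"ry":0,"rz":0},{"x":0,"y":0,"z":0,"rx":0,"ry":0,"rz":0}], "fingers": -1}}

```text
clock: 22.6
eef_pos: [0.6422, -0.2605, 0.1502]
orientation: [179.7, -0.5, 2.6]
force: [0.4, 0.0, 0.2]
finger_gap: 0.0856
grasp_force: 0.0
```

```bash
python3 - <<'E'
from h import *
w=cam("wrist","w10.png")
for k in blobs(w,(3,50,60),(20,200,255),600,(0,100,250,330)): print(k.mean(0).round(),k.min(0),k.max(0),[np.round(v,3) for v in box(w,k,.03)],[np.round(v,3) for v in box(w,k,.011)])
go(*cal(0,.078),.0205,92.64)
E
```

```text
[234. 318.] [215 302] [249 329] [array([ 0.532, -0.185]), array([26.987, 28.914]), np.float32(88.998)] [array([ 0.519, -0.18 ]), array([28.939, 31.005]), np.float32(88.998)]
[ 92. 201.] [ 24 173] [160 230] [array([ 0.628, -0.083]), array([45.407, 98.971]), np.float32(92.474)] [array([ 0.622, -0.071]), array([ 48.691, 106.13 ]), np.float32(92.474)]
rz -90.03  x 0.1709 y -0.0028 z 0.1271
```

{"method": "play_rows", "body": {"increments": [{"x":0,"y":0,"z":0,"rx":0,"ry":0,"rz":-8.18},{"x":0,"y":0,"z":0,"rx":0,"ry":0,"rz":-8.18},{"x":0,"y":0,"z":0,"rx":0,"ry":0,"rz":-8.18},{"x":0,"y":0,"z":0,"rx":0,"ry":0,"rz":-8.18},{"x":0,"y":0,"z":0,"rx":0,"ry":0,"rz":-8.18},{"x":0,"y":0,"z":0,"rx":0,"ry":0,"rz":-8.18},{"x":0,"y":0,"z":0,"rx":0,"ry":0,"rz":-8.18},{"x":0,"y":0,"z":0,"rx":0,"ry":0,"rz":-8.18},{"x":0,"y":0,"z":0,"rx":0,"ry":0,"rz":-8.18},{"x":0,"y":0,"z":0,"rx":0,"ry":0,"rz":-8.18},{"x":0,"y":0,"z":0,"rx":0,"ry":0,"rz":-8.2},{"x":0.03,"y":0,"z":0,"rx":0,"ry":0,"rz":0},{"x":0.03,"y":0,"z":0,"rx":0,"ry":0,"rz":0},{"x":0.03,"y":0,"z":0,"rx":0,"ry":0,"rz":0},{"x":0.03,"y":0,"z":0,"rx":0,"ry":0,"rz":0},{"x":0.03,"y":0,"z":0.02,"rx":0,"ry":0,"rz":0},{"x":0.02,"y":-0.003,"z":0.03,"rx":0,"ry":0,"rz":0},{"x":0,"y":0,"z":0.01,"rx":0,"ry":0,"rz":0},{"x":0,"y":0,"z":0,"rx":0,"ry":0,"rz":0},{"x":0,"y":0,"z":0,"rx":0,"ry":0,"rz":0}]}}

```text
clock: 24.65
eef_pos: [0.6281, -0.0899, 0.0842]
orientation: [180.0, 0.0, 92.6]
force: [0.2, 0.2, 0.5]
finger_gap: 0.0852
grasp_force: 0.0
```

```bash
python3 - <<'E'
from h import *
go(*cal(0,.078),.0205,92.64)
E
```

```text
rz -0.06  x 0.0006 y 0.0020 z 0.0637
```

{"method": "play_rows", "body": {"increments": [{"x":0,"y":0.002,"z":0.02,"rx":0,"ry":0,"rz":0},{"x":0,"y":0,"z":0.02,"rx":0,"ry":0,"rz":0},{"x":0,"y":0,"z":0.015,"rx":0,"ry":0,"rz":0},{"x":0,"y":0,"z":0.008,"rx":0,"ry":0,"rz":0},{"x":0,"y":0,"z":0,"rx":0,"ry":0,"rz":0},{"x":0,"y":0,"z":0,"rx":0,"ry":0,"rz":0}]}}

```text
clock: 25.25
eef_pos: [0.6304, -0.0891, 0.0219]
orientation: [179.9, 0.0, 92.6]
force: [0.1, -1.2, -0.2]
finger_gap: 0.0854
grasp_force: 0.0
```

{"method": "play_rows", "body": {"increments": [{"x":0,"y":0,"z":0,"rx":0,"ry":0,"rz":0},{"x":0,"y":0,"z":0,"rx":0,"ry":0,"rz":0},{"x":0,"y":0,"z":0,"rx":0,"ry":0,"rz":0},{"x":0,"y":0,"z":0,"rx":0,"ry":0,"rz":0},{"x":0,"y":0,"z":0,"rx":0,"ry":0,"rz":0},{"x":0,"y":0,"z":0,"rx":0,"ry":0,"rz":0},{"x":0,"y":0,"z":0,"rx":0,"ry":0,"rz":0},{"x":0,"y":0,"z":0,"rx":0,"ry":0,"rz":0},{"x":0,"y":0,"z":-0.01,"rx":0,"ry":0,"rz":0},{"x":0,"y":0,"z":-0.02,"rx":0,"ry":0,"rz":0},{"x":0,"y":0,"z":-0.03,"rx":0,"ry":0,"rz":0},{"x":0,"y":0,"z":-0.04,"rx":0,"ry":0,"rz":0},{"x":0,"y":0,"z":-0.04,"rx":0,"ry":0,"rz":0},{"x":0,"y":0,"z":-0.04,"rx":0,"ry":0,"rz":0},{"x":0,"y":0,"z":-0.02,"rx":0,"ry":0,"rz":0},{"x":0,"y":0,"z":0,"rx":0,"ry":0,"rz":0},{"x":0,"y":0,"z":0,"rx":0,"ry":0,"rz":0}], "fingers": 1, "squeeze": 60}}

```text
clock: 26.95
eef_pos: [0.6287, -0.0884, 0.2201]
orientation: [-179.9, -0.0, 92.6]
force: [0.0, 0.2, -3.7]
finger_gap: 0.0386
grasp_force: 63.3
```

```bash
python3 - <<'E'
from h import *
s=robot.observe(); print(s["clock"],s["finger_gap"],s["grasp_force"])
go(.47,.268,.015,179)
go(.47,.268,.015,-1)
# lid angle: lid top corners in scene via triangulation with side camera
c=cam("scene","s2.png"); d=cam("side","d2.png")
E
```

```text
26.95 0.03862598554761945 63.261011838912964
rz -86.38  x 0.1649 y 0.3535 z 0.2051
rz 93.62  x -0.1649 y -0.3535 z 0.2051
```

```bash
python3 - <<'E'
from h import *
c=cam("scene")
f=lambda u,v:(370+u/4,110+v/4)
print("lid top corners @.255",onz(c,[f(322,20),f(510,228)],.255))
E
```

```text
lid top corners @.255 [[0.4215873  0.35559849 0.255     ]
 [0.68191021 0.35222527 0.255     ]]
```

{"method": "play_rows", "body": {"increments": [{"x":0,"y":0,"z":0,"rx":0,"ry":0,"rz":8.51},{"x":0,"y":0,"z":0,"rx":0,"ry":0,"rz":8.51},{"x":0,"y":0,"z":0,"rx":0,"ry":0,"rz":8.51},{"x":0,"y":0,"z":0,"rx":0,"ry":0,"rz":8.51},{"x":0,"y":0,"z":0,"rx":0,"ry":0,"rz":8.51},{"x":0,"y":0,"z":0,"rx":0,"ry":0,"rz":8.51},{"x":0,"y":0,"z":0,"rx":0,"ry":0,"rz":8.51},{"x":0,"y":0,"z":0,"rx":0,"ry":0,"rz":8.51},{"x":0,"y":0,"z":0,"rx":0,"ry":0,"rz":8.51},{"x":0,"y":0,"z":0,"rx":0,"ry":0,"rz":8.51},{"x":0,"y":0,"z":0,"rx":0,"ry":0,"rz":8.51}]}}

```text
clock: 28.2
eef_pos: [0.6284, -0.0883, 0.2186]
orientation: [-180.0, 0.3, -1.3]
force: [0.5, -0.6, -1.6]
finger_gap: 0.0386
grasp_force: 63.2
```

{"method": "play_rows", "body": {"increments": [{"x":-0.015,"y":-0.032,"z":0,"rx":0,"ry":0,"rz":0},{"x":-0.015,"y":-0.032,"z":0,"rx":0,"ry":0,"rz":0},{"x":-0.015,"y":-0.032,"z":0,"rx":0,"ry":0,"rz":0},{"x":-0.015,"y":-0.032,"z":0,"rx":0,"ry":0,"rz":0},{"x":-0.015,"y":-0.032,"z":0,"rx":0,"ry":0,"rz":0},{"x":-0.015,"y":-0.032,"z":0,"rx":0,"ry":0,"rz":0},{"x":-0.015,"y":-0.032,"z":0,"rx":0,"ry":0,"rz":0},{"x":-0.015,"y":-0.032,"z":0,"rx":0,"ry":0,"rz":0},{"x":-0.015,"y":-0.032,"z":0,"rx":0,"ry":0,"rz":0},{"x":-0.015,"y":-0.032,"z":0,"rx":0,"ry":0,"rz":0},{"x":-0.015,"y":-0.032,"z":0,"rx":0,"ry":0,"rz":0},{"x":0,"y":0,"z":0,"rx":0,"ry":0,"rz":0},{"x":0,"y":0,"z":0,"rx":0,"ry":0,"rz":0},{"x":0,"y":0,"z":0,"rx":0,"ry":0,"rz":0}]}}

```text
clock: 29.6
eef_pos: [0.4706, 0.2652, 0.2201]
orientation: [179.9, 0.1, -1.0]
force: [0.4, -1.0, -2.1]
finger_gap: 0.039
grasp_force: 63.1
```

```bash
python3 - <<'E'
from h import *
go(.47,.268,.0125,-1)
w=cam("wrist","w11.png"); s=robot.observe(); print(s["finger_gap"],s["grasp_force"])
E
```

```text
rz -0.01  x -0.0006 y -0.0028 z 0.2076
0.03886333400403268 63.10742497444153
```

View pics/w11.png

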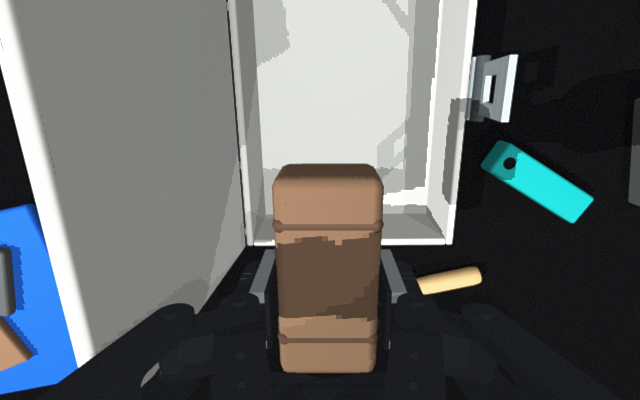

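The view shows the net weight held over the case. The lid leans outward on the left, the case's near end rim is at (248..448,243) and the hasp is at (495,88). I check these numerically before lowering.

```bash
python3 - <<'E'
from h import *
w=cam("wrist"); print(onz(w,[(248,244),(449,243),(470,20)],.075).round(4))
print("floor corner",onz(w,[(257,215),(435,213)],.075).round(4))
print("hasp pts",onz(w,[(470,120),(474,56)],.0855).round(4),"tip",onz(w,[(507,121),(517,56)],.15).round(4))
E
```

```text
[[0.4184 0.335  0.075 ]
 [0.4159 0.1601 0.075 ]
 [0.5918 0.1589 0.075 ]]
floor corner [[0.445  0.3251 0.075 ]
 [0.4438 0.1742 0.075 ]]
hasp pts [[0.5214 0.1561 0.0855]
 [0.5665 0.1576 0.0855]] tip [[0.5261 0.1597 0.15  ]
 [0.5612 0.1586 0.15  ]]
```

{"method": "play_rows", "body": {"increments": [{"x":0.002,"y":-0.0025,"z":0.03,"rx":0,"ry":0,"rz":0},{"x":0,"y":0,"z":0.04,"rx":0,"ry":0,"rz":0},{"x":0,"y":0,"z":0.04,"rx":0,"ry":0,"rz":0},{"x":0,"y":0,"z":0.03,"rx":0,"ry":0,"rz":0},{"x":0,"y":0,"z":0.02,"rx":0,"ry":0,"rz":0},{"x":0,"y":0,"z":0.02,"rx":0,"ry":0,"rz":0},{"x":0,"y":0,"z":0.01,"rx":0,"ry":0,"rz":0},{"x":0,"y":0,"z":0.01,"rx":0,"ry":0,"rz":0},{"x":0,"y":0,"z":0.004,"rx":0,"ry":0,"rz":0},{"x":0,"y":0,"z":0.003,"rx":0,"ry":0,"rz":0},{"x":0,"y":0,"z":0,"rx":0,"ry":0,"rz":0},{"x":0,"y":0,"z":0,"rx":0,"ry":0,"rz":0}]}}

```text
clock: 30.9
eef_pos: [0.4735, 0.269, 0.015]
orientation: [-180.0, -0.1, -1.0]
force: [-0.0, -1.1, -2.4]
finger_gap: 0.0386
grasp_force: 63.1
```

{"method": "play_rows", "body": {"increments": [{"x":0,"y":0,"z":0,"rx":0,"ry":0,"rz":0},{"x":0,"y":0,"z":0,"rx":0,"ry":0,"rz":0},{"x":0,"y":0,"z":0,"rx":0,"ry":0,"rz":0},{"x":0,"y":0,"z":-0.01,"rx":0,"ry":0,"rz":0},{"x":0,"y":0,"z":-0.03,"rx":0,"ry":0,"rz":0},{"x":0,"y":0,"z":-0.04,"rx":0,"ry":0,"rz":0},{"x":0,"y":0,"z":-0.04,"rx":0,"ry":0,"rz":0},{"x":0,"y":0,"z":-0.04,"rx":0,"ry":0,"rz":0},{"x":0,"y":0,"z":-0.04,"rx":0,"ry":0,"rz":0},{"x":0,"y":0,"z":-0.03,"rx":0,"ry":0,"rz":0},{"x":0,"y":0,"z":0,"rx":0,"ry":0,"rz":0}], "fingers": -0.46}}

```text
clock: 32.0
eef_pos: [0.4768, 0.2709, 0.2519]
orientation: [-179.6, -0.7, -1.0]
force: [0.7, 0.8, -0.5]
finger_gap: 0.0622
grasp_force: 0.0
```

```bash
cat >> h.py <<'E'
def finds(c):
    "all brown / grey / find-size blobs in the table area"
    for nm,lo,hi in (("brown",(3,50,50),(20,200,255)),("grey",(0,0,50),(180,75,200))):
        for k in blobs(c,lo,hi,300):
            for z in (.012,):
                p,sz,a=box(c,k,z)
                if 25<sz[0]<70 and 70<sz[1]<160 and .3<p[0]<.75: print(nm,k.mean(0).round(),p.round(4),np.round(sz),np.round(a,1))
E
python3 - <<'E'
from h import *
w=cam("wrist","w12.png"); finds(w); print("scene"); finds(cam("scene"))
go(.479,-.058,.25,9.4)
E
```

```text
brown [331. 167.] [0.4737 0.2685] [41. 89.] 179.5
grey [369. 291.] [0.3218 0.2257] [51. 87.] 102.2
grey [431. 281.] [0.3384 0.1498] [33. 84.] 21.4
grey [ 27. 280.] [0.3395 0.6366] [ 45. 111.] 168.5
grey [628. 154.] [ 0.4761 -0.047 ] [ 28. 116.] 12.6
scene
brown [283. 212.] [ 0.4612 -0.1803] [ 50. 138.] 167.6
rz -10.37  x -0.0482 y 0.3238 z -0.0037
```

{"method": "play_rows", "body": {"increments": [{"x":0,"y":0,"z":0,"rx":0,"ry":0,"rz":-5.2},{"x":0,"y":0,"z":0,"rx":0,"ry":0,"rz":-5.2},{"x":-0.005,"y":0.036,"z":0,"rx":0,"ry":0,"rz":0},{"x":-0.005,"y":0.036,"z":0,"rx":0,"ry":0,"rz":0},{"x":-0.005,"y":0.036,"z":0,"rx":0,"ry":0,"rz":0},{"x":-0.005,"y":0.036,"z":0,"rx":0,"ry":0,"rz":0},{"x":-0.005,"y":0.036,"z":0,"rx":0,"ry":0,"rz":0},{"x":-0.005,"y":0.036,"z":0,"rx":0,"ry":0,"rz":0},{"x":-0.005,"y":0.036,"z":0.02,"rx":0,"ry":0,"rz":0},{"x":-0.005,"y":0.036,"z":0.03,"rx":0,"ry":0,"rz":0},{"x":-0.005,"y":0.036,"z":0.03,"rx":0,"ry":0,"rz":0},{"x":0,"y":0,"z":0.03,"rx":0,"ry":0,"rz":0},{"x":0,"y":0,"z":0.02,"rx":0,"ry":0,"rz":0},{"x":0,"y":0,"z":0,"rx":0,"ry":0,"rz":0},{"x":0,"y":0,"z":0,"rx":0,"ry":0,"rz":0}], "fingers": -1}}

```text
clock: 33.6
eef_pos: [0.4804, -0.058, 0.1133]
orientation: [-179.9, 0.1, 9.4]
force: [0.7, -0.2, -0.1]
finger_gap: 0.0854
grasp_force: 0.0
```

```bash
python3 - <<'E'
from h import *
w=cam("wrist","w13.png")
for k in blobs(w,(0,0,75),(180,80,230),600,(210,90,440,300)): print(k.mean(0).round(),k.min(0),k.max(0),[np.round(v,3) for v in box(w,k,.013)],[np.round(v,3) for v in box(w,k,.026)])
go(.479,-.058,.005,9.4)
E
```

```text
[327. 197.] [303 123] [351 273] [array([ 0.478, -0.058]), array([ 32.51 , 110.979]), np.float32(9.449)] [array([ 0.482, -0.058]), array([ 30.763, 105.014]), np.float32(9.449)]
rz 0.03  x -0.0026 y -0.0006 z 0.1094
```

{"method": "play_rows", "body": {"increments": [{"x":-0.0015,"y":0,"z":0.02,"rx":0,"ry":0,"rz":0},{"x":0,"y":0,"z":0.025,"rx":0,"ry":0,"rz":0},{"x":0,"y":0,"z":0.025,"rx":0,"ry":0,"rz":0},{"x":0,"y":0,"z":0.02,"rx":0,"ry":0,"rz":0},{"x":0,"y":0,"z":0.01,"rx":0,"ry":0,"rz":0},{"x":0,"y":0,"z":0.0085,"rx":0,"ry":0,"rz":0},{"x":0,"y":0,"z":0,"rx":0,"ry":0,"rz":0},{"x":0,"y":0,"z":0,"rx":0,"ry":0,"rz":0}], "fingers": -0.46}}

```text
clock: 34.45
eef_pos: [0.4809, -0.0587, 0.0066]
orientation: [180.0, -0.1, 9.4]
force: [-0.5, -0.8, -0.1]
finger_gap: 0.062
grasp_force: 0.0
```

{"method": "play_rows", "body": {"increments": [{"x":0,"y":0,"z":0,"rx":0,"ry":0,"rz":0},{"x":0,"y":0,"z":0,"rx":0,"ry":0,"rz":0},{"x":0,"y":0,"z":0,"rx":0,"ry":0,"rz":0},{"x":0,"y":0,"z":0,"rx":0,"ry":0,"rz":0},{"x":0,"y":0,"z":0,"rx":0,"ry":0,"rz":0},{"x":0,"y":0,"z":0,"rx":0,"ry":0,"rz":0},{"x":0,"y":0,"z":0,"rx":0,"ry":0,"rz":0},{"x":0,"y":0,"z":-0.01,"rx":0,"ry":0,"rz":0},{"x":0,"y":0,"z":-0.02,"rx":0,"ry":0,"rz":0},{"x":0,"y":0,"z":-0.03,"rx":0,"ry":0,"rz":0},{"x":0,"y":0,"z":-0.03,"rx":0,"ry":0,"rz":0},{"x":0,"y":0,"z":-0.03,"rx":0,"ry":0,"rz":0},{"x":0,"y":0,"z":-0.02,"rx":0,"ry":0,"rz":0},{"x":0,"y":0,"z":0,"rx":0,"ry":0,"rz":0},{"x":0,"y":0,"z":0,"rx":0,"ry":0,"rz":0}], "fingers": 1, "squeeze": 60}}

```text
clock: 35.95
eef_pos: [0.4794, -0.0585, 0.1455]
orientation: [-180.0, 0.0, 9.4]
force: [0.4, 0.2, -2.3]
finger_gap: 0.0306
grasp_force: 60.7
```

```bash
python3 - <<'E'
from h import *
go(*cal(0,.12-.054-.006),.0205,92.64)
E
```

```text
rz -83.23  x -0.0556 y 0.1490 z 0.1250
```

{"method": "play_rows", "body": {"increments": [{"x":0,"y":0,"z":0,"rx":0,"ry":0,"rz":-8.32},{"x":0,"y":0,"z":0,"rx":0,"ry":0,"rz":-8.32},{"x":0,"y":0,"z":0,"rx":0,"ry":0,"rz":-8.32},{"x":0,"y":0,"z":0,"rx":0,"ry":0,"rz":-8.32},{"x":0,"y":0,"z":0,"rx":0,"ry":0,"rz":-8.32},{"x":0,"y":0,"z":0,"rx":0,"ry":0,"rz":-8.32},{"x":0,"y":0,"z":0,"rx":0,"ry":0,"rz":-8.32},{"x":0,"y":0,"z":0,"rx":0,"ry":0,"rz":-8.32},{"x":0,"y":0,"z":0,"rx":0,"ry":0,"rz":-8.32},{"x":0,"y":0,"z":0,"rx":0,"ry":0,"rz":-8.35},{"x":-0.011,"y":0.03,"z":0,"rx":0,"ry":0,"rz":0},{"x":-0.011,"y":0.03,"z":0,"rx":0,"ry":0,"rz":0},{"x":-0.011,"y":0.03,"z":0,"rx":0,"ry":0,"rz":0},{"x":-0.011,"y":0.03,"z":0,"rx":0,"ry":0,"rz":0},{"x":-0.011,"y":0.029,"z":0.03,"rx":0,"ry":0,"rz":0},{"x":0,"y":0,"z":0.03,"rx":0,"ry":0,"rz":0},{"x":0,"y":0,"z":0.02,"rx":0,"ry":0,"rz":0},{"x":0,"y":0,"z":0,"rx":0,"ry":0,"rz":0},{"x":0,"y":0,"z":0,"rx":0,"ry":0,"rz":0},{"x":0,"y":0,"z":0,"rx":0,"ry":0,"rz":0}]}}

```text
clock: 37.95
eef_pos: [0.632, -0.1068, 0.0664]
orientation: [179.9, 0.0, 92.6]
force: [0.5, 0.0, -2.6]
finger_gap: 0.0307
grasp_force: 60.7
```

```bash
python3 - <<'E'
from h import *
go(*cal(0,.12-.054-.006),.0205,92.64)
s=robot.observe(); print(s["finger_gap"],s["grasp_force"],s["eef_pos"])
# held stone: front end position, at top height ~ tcp z +.0205
w=cam("wrist","w14.png")
for k in blobs(w,(0,0,40),(180,90,200),600,(255,100,390,380)): print(k.min(0),k.max(0),caly(onz(w,[(k[:,0].mean(),k[:,1].min())],s["eef_pos"][2]+.0205)))
E
```

```text
rz -0.00  x -0.0003 y -0.0011 z 0.0459
0.030715596689982486 60.74515700340271 [ 0.63196674 -0.1068019   0.06643529]
[255 100] [389 379] [0.13146385]
```

{"method": "play_rows", "body": {"increments": [{"x":0,"y":-0.001,"z":0.015,"rx":0,"ry":0,"rz":0},{"x":0,"y":0,"z":0.015,"rx":0,"ry":0,"rz":0},{"x":0,"y":0,"z":0.006,"rx":0,"ry":0,"rz":0},{"x":0,"y":0,"z":0.004,"rx":0,"ry":0,"rz":0},{"x":0,"y":0,"z":0.003,"rx":0,"ry":0,"rz":0},{"x":0,"y":0,"z":0.0025,"rx":0,"ry":0,"rz":0},{"x":0,"y":0,"z":0,"rx":0,"ry":0,"rz":0},{"x":0,"y":0,"z":0,"rx":0,"ry":0,"rz":0}]}}

```text
clock: 38.8
eef_pos: [0.6301, -0.1066, 0.0219]
orientation: [-179.9, -0.0, 92.6]
force: [-4.6, 1.0, 5.4]
finger_gap: 0.0312
grasp_force: 61.8
```

{"method": "play_rows", "body": {"increments": [{"x":0,"y":0,"z":0,"rx":0,"ry":0,"rz":0},{"x":0,"y":0,"z":0,"rx":0,"ry":0,"rz":0},{"x":0,"y":0,"z":0,"rx":0,"ry":0,"rz":0},{"x":0,"y":0,"z":0,"rx":0,"ry":0,"rz":0},{"x":0,"y":0,"z":-0.01,"rx":0,"ry":0,"rz":0},{"x":0,"y":0,"z":-0.02,"rx":0,"ry":0,"rz":0},{"x":0,"y":0,"z":-0.03,"rx":0,"ry":0,"rz":0},{"x":0,"y":0,"z":-0.03,"rx":0,"ry":0,"rz":0},{"x":0,"y":0,"z":-0.02,"rx":0,"ry":0,"rz":0},{"x":0,"y":0,"z":0,"rx":0,"ry":0,"rz":0},{"x":0,"y":0,"z":0,"rx":0,"ry":0,"rz":0}], "fingers": -1}}

```text
clock: 39.9
eef_pos: [0.6306, -0.1068, 0.1308]
orientation: [179.9, 0.0, 92.6]
force: [-1.0, -0.3, -0.6]
finger_gap: 0.0857
grasp_force: 0.0
```

```bash
python3 - <<'E'
from h import *
go(*cal(0,-.088),.065,2.64)
E
```

```text
rz 90.00  x 0.0002 y 0.1484 z 0.0658
```

{"method": "play_rows", "body": {"increments": [{"x":0,"y":0,"z":0,"rx":0,"ry":0,"rz":8.18},{"x":0,"y":0,"z":0,"rx":0,"ry":0,"rz":8.18},{"x":0,"y":0,"z":0,"rx":0,"ry":0,"rz":8.18},{"x":0,"y":0,"z":0,"rx":0,"ry":0,"rz":8.18},{"x":0,"y":0,"z":0,"rx":0,"ry":0,"rz":8.18},{"x":0,"y":0,"z":0,"rx":0,"ry":0,"rz":8.18},{"x":0,"y":0,"z":0,"rx":0,"ry":0,"rz":8.18},{"x":0,"y":0,"z":0,"rx":0,"ry":0,"rz":8.18},{"x":0,"y":0,"z":0,"rx":0,"ry":0,"rz":8.18},{"x":0,"y":0,"z":0,"rx":0,"ry":0,"rz":8.18},{"x":0,"y":0,"z":0,"rx":0,"ry":0,"rz":8.2},{"x":0,"y":0.03,"z":0,"rx":0,"ry":0,"rz":0},{"x":0,"y":0.03,"z":0,"rx":0,"ry":0,"rz":0},{"x":0,"y":0.03,"z":0,"rx":0,"ry":0,"rz":0},{"x":0,"y":0.03,"z":0,"rx":0,"ry":0,"rz":0},{"x":0,"y":0.028,"z":0,"rx":0,"ry":0,"rz":0},{"x":0,"y":0,"z":0,"rx":0,"ry":0,"rz":0},{"x":0,"y":0,"z":0,"rx":0,"ry":0,"rz":0},{"x":0,"y":0,"z":0,"rx":0,"ry":0,"rz":0}]}}

```text
clock: 41.8
eef_pos: [0.6362, -0.2532, 0.1286]
orientation: [-179.9, 0.2, 2.7]
force: [0.1, 0.5, 0.3]
finger_gap: 0.0853
grasp_force: 0.0
```

```bash
python3 - <<'E'
from h import *
go(*cal(0,-.088),.065,2.64)
w=cam("wrist","w15.png")
for k in blobs(w,(0,0,0),(180,255,28),150,(285,170,365,262)): print("tab?",k.min(0),k.max(0))
# whetstone in caliper: print row profile left half
for v in (195,205): print(w["pixels"][v,0:260].mean(1).astype(int)[::3].tolist())
E
```

```text
rz 0.02  x 0.0014 y 0.0019 z 0.0636
tab? [285 170] [364 261]
[94, 95, 95, 92, 92, 93, 95, 95, 95, 95, 104, 135, 133, 132, 131, 108, 128, 134, 130, 133, 130, 131, 130, 131, 130, 130, 132, 130, 128, 130, 130, 130, 128, 132, 132, 128, 128, 128, 127, 129, 129, 129, 128, 127, 127, 128, 126, 127, 128, 129, 126, 126, 127, 125, 128, 125, 127, 127, 127, 126, 127, 126, 100, 62, 50, 44, 44, 88, 168, 169, 169, 168, 169, 167, 169, 171, 179, 247, 248, 247, 248, 248, 241, 220, 221, 242, 239]
[95, 92, 96, 94, 96, 96, 93, 94, 95, 94, 96, 115, 130, 59, 29, 36, 33, 26, 31, 127, 129, 128, 130, 131, 126, 129, 128, 129, 128, 127, 126, 128, 128, 128, 126, 128, 126, 126, 127, 127, 125, 127, 125, 126, 127, 127, 126, 126, 127, 125, 124, 126, 125, 123, 123, 123, 125, 124, 123, 123, 124, 123, 113, 77, 48, 46, 46, 46, 180, 179, 176, 176, 177, 179, 177, 179, 191, 251, 250, 250, 250, 250, 245, 245, 246, 242, 238]
```

{"method": "play_rows", "body": {"increments": [{"x":0.001,"y":0.002,"z":0.02,"rx":0,"ry":0,"rz":0},{"x":0,"y":0,"z":0.02,"rx":0,"ry":0,"rz":0},{"x":0,"y":0,"z":0.02,"rx":0,"ry":0,"rz":0},{"x":0,"y":0,"z":0.004,"rx":0,"ry":0,"rz":0},{"x":0,"y":0,"z":0,"rx":0,"ry":0,"rz":0},{"x":0,"y":0,"z":0,"rx":0,"ry":0,"rz":0}]}}

```text
clock: 42.45
eef_pos: [0.6391, -0.2563, 0.0673]
orientation: [180.0, -0.1, 2.7]
force: [-1.0, 0.2, 0.2]
finger_gap: 0.0853
grasp_force: 0.0
```

{"method": "play_rows", "body": {"increments": [{"x":0,"y":0,"z":0,"rx":0,"ry":0,"rz":0},{"x":0,"y":0,"z":0,"rx":0,"ry":0,"rz":0},{"x":0,"y":0,"z":0,"rx":0,"ry":0,"rz":0},{"x":0,"y":0,"z":0,"rx":0,"ry":0,"rz":0},{"x":0,"y":0,"z":0,"rx":0,"ry":0,"rz":0},{"x":0,"y":0,"z":0,"rx":0,"ry":0,"rz":0},{"x":0,"y":0,"z":0,"rx":0,"ry":0,"rz":0},{"x":0,"y":0,"z":0,"rx":0,"ry":0,"rz":0},{"x":0,"y":0,"z":0,"rx":0,"ry":0,"rz":0},{"x":0,"y":0,"z":0,"rx":0,"ry":0,"rz":0},{"x":0,"y":0,"z":0,"rx":0,"ry":0,"rz":0}], "fingers": 1, "squeeze": 50}}

```text
clock: 43.55
eef_pos: [0.6383, -0.2562, 0.0667]
orientation: [-180.0, 0.0, 2.6]
force: [-1.9, 3.8, 4.7]
finger_gap: 0.0134
grasp_force: 50.9
```

```bash
python3 - <<'E'
from h import *
s=robot.observe(); print("tab cal y",caly(s["eef_pos"]))
w=cam("wrist","w16.png")
for v in (192,200): print(v,w["pixels"][v,150:320].mean(1).astype(int)[::2].tolist())
E
```

```text
tab cal y -0.08922395473928185
192 [248, 248, 248, 248, 248, 248, 248, 248, 248, 247, 247, 248, 248, 248, 248, 247, 247, 248, 248, 248, 248, 248, 248, 247, 248, 248, 248, 248, 247, 247, 247, 248, 236, 233, 232, 241, 241, 239, 238, 237, 237, 239, 236, 193, 130, 84, 93, 95, 92, 88, 132, 134, 134, 134, 131, 134, 121, 121, 122, 121, 120, 123, 122, 123, 134, 192, 191, 191, 172, 122, 93, 94, 93, 91, 87, 91, 90, 90, 93, 93, 86, 90, 88, 92, 91]
200 [143, 140, 174, 174, 176, 173, 174, 175, 175, 175, 175, 175, 175, 175, 176, 175, 173, 173, 174, 186, 250, 249, 249, 248, 249, 248, 248, 249, 248, 249, 249, 249, 237, 222, 204, 240, 241, 239, 239, 237, 237, 240, 238, 234, 177, 97, 93, 94, 97, 92, 133, 149, 148, 148, 147, 147, 148, 148, 147, 147, 143, 117, 116, 126, 207, 205, 205, 207, 189, 133, 91, 93, 92, 92, 89, 90, 91, 90, 93, 92, 85, 91, 93, 63, 26]
```

{"method": "play_rows", "body": {"increments": [{"x":0,"y":-0.004,"z":0,"rx":0,"ry":0,"rz":0},{"x":0,"y":-0.008,"z":0,"rx":0,"ry":0,"rz":0},{"x":0,"y":-0.01,"z":0,"rx":0,"ry":0,"rz":0},{"x":0,"y":-0.01,"z":0,"rx":0,"ry":0,"rz":0},{"x":0,"y":-0.006,"z":0,"rx":0,"ry":0,"rz":0},{"x":0,"y":-0.003,"z":0,"rx":0,"ry":0,"rz":0},{"x":0,"y":-0.003,"z":0,"rx":0,"ry":0,"rz":0},{"x":0,"y":-0.003,"z":0,"rx":0,"ry":0,"rz":0},{"x":0,"y":-0.003,"z":0,"rx":0,"ry":0,"rz":0},{"x":0,"y":-0.003,"z":0,"rx":0,"ry":0,"rz":0},{"x":0,"y":-0.003,"z":0,"rx":0,"ry":0,"rz":0},{"x":0,"y":0,"z":0,"rx":0,"ry":0,"rz":0},{"x":0,"y":0,"z":0,"rx":0,"ry":0,"rz":0},{"x":0,"y":0,"z":0,"rx":0,"ry":0,"rz":0}]}}

```text
clock: 45.0
eef_pos: [0.6361, -0.2052, 0.0667]
orientation: [179.6, -0.1, 2.7]
force: [-1.5, -9.0, 1.1]
finger_gap: 0.0129
grasp_force: 50.4
```

```bash
cat >> h.py <<'E'
def prof(c,v,u0=200,u1=320,st=2):
    print(v,c["pixels"][v,u0:u1].mean(1).astype(int)[::st].tolist())
E
python3 - <<'E'
from h import *
s=robot.observe(); print("tab cal y",caly(s["eef_pos"]),s["force"])
w=cam("wrist","w17.png"); prof(w,192); prof(w,200)
E
```

```text
tab cal y -0.03819799010239901 [-1.54276589 -8.96209629  1.12964825]
192 [234, 236, 235, 235, 235, 236, 235, 235, 234, 234, 234, 231, 240, 239, 238, 237, 234, 220, 218, 217, 207, 144, 85, 81, 91, 93, 90, 128, 131, 119, 119, 118, 119, 118, 118, 120, 120, 118, 119, 119, 117, 177, 188, 187, 104, 92, 93, 91, 90, 88, 91, 91, 90, 90, 88, 87, 90, 89, 87, 89]
200 [139, 136, 137, 137, 137, 139, 136, 138, 136, 114, 114, 129, 238, 239, 237, 237, 235, 235, 237, 237, 236, 193, 104, 92, 93, 93, 91, 143, 146, 146, 144, 145, 143, 147, 145, 118, 113, 113, 113, 115, 123, 204, 202, 204, 136, 93, 92, 91, 89, 89, 88, 91, 91, 90, 90, 86, 85, 90, 62, 38]
```

{"method": "play_rows", "body": {"increments": [{"x":0,"y":-0.002,"z":0,"rx":0,"ry":0,"rz":0},{"x":0,"y":-0.002,"z":0,"rx":0,"ry":0,"rz":0},{"x":0,"y":-0.002,"z":0,"rx":0,"ry":0,"rz":0},{"x":0,"y":-0.001,"z":0,"rx":0,"ry":0,"rz":0},{"x":0,"y":0,"z":0,"rx":0,"ry":0,"rz":0},{"x":0,"y":0,"z":0,"rx":0,"ry":0,"rz":0},{"x":0,"y":0,"z":0,"rx":0,"ry":0,"rz":0}]}}

```text
clock: 45.75
eef_pos: [0.6358, -0.1986, 0.0667]
orientation: [179.6, -0.1, 2.7]
force: [-0.8, -10.5, 1.3]
finger_gap: 0.0133
grasp_force: 50.4
```

```bash
python3 - <<'E'
from h import *
s=robot.observe(); print("tab cal y",caly(s["eef_pos"]),s["force"])
w=cam("wrist","w18.png"); prof(w,192); prof(w,200)
prof(w,205,0,240,3)
print("mm/px at .054",np.diff(caly(onz(w,[(240,200),(250,200)],.054))),"block .037",np.diff(caly(onz(w,[(280,200),(290,200)],.037))))
E
```

```text
tab cal y -0.031521752296210265 [ -0.79513551 -10.52161016   1.28089953]
192 [235, 235, 235, 234, 236, 235, 235, 235, 235, 234, 233, 233, 229, 239, 238, 237, 218, 217, 216, 218, 217, 187, 123, 83, 80, 79, 82, 91, 131, 119, 119, 118, 118, 117, 119, 118, 118, 117, 118, 117, 118, 118, 116, 178, 109, 89, 91, 91, 88, 88, 90, 90, 89, 93, 89, 88, 89, 90, 88, 89]
200 [139, 139, 138, 139, 139, 137, 139, 137, 137, 116, 118, 111, 203, 240, 239, 237, 236, 234, 235, 236, 234, 226, 161, 85, 91, 93, 91, 93, 146, 146, 145, 145, 143, 145, 148, 144, 113, 113, 112, 115, 113, 112, 198, 202, 135, 89, 91, 90, 88, 89, 89, 91, 89, 89, 89, 86, 89, 88, 62, 39]
205 [93, 88, 93, 89, 89, 90, 90, 89, 90, 81, 80, 81, 81, 82, 84, 78, 44, 43, 41, 41, 41, 43, 42, 41, 42, 47, 41, 43, 41, 43, 40, 42, 41, 41, 43, 41, 41, 42, 43, 42, 42, 41, 44, 43, 41, 42, 40, 44, 40, 39, 44, 40, 43, 39, 39, 42, 41, 43, 43, 44, 45, 39, 43, 40, 44, 40, 42, 43, 42, 44, 44, 44, 43, 38, 37, 232, 238, 236, 235, 235]
mm/px at .054 [-0.00448982] block .037 [-0.00499246]
```

{"method": "play_rows", "body": {"increments": [{"x":0,"y":-0.002,"z":0,"rx":0,"ry":0,"rz":0},{"x":0,"y":-0.002,"z":0,"rx":0,"ry":0,"rz":0},{"x":0,"y":0,"z":0,"rx":0,"ry":0,"rz":0},{"x":0,"y":0,"z":0,"rx":0,"ry":0,"rz":0},{"x":0,"y":0,"z":0,"rx":0,"ry":0,"rz":0}]}}

```text
clock: 46.3
eef_pos: [0.6357, -0.1949, 0.0667]
orientation: [179.5, -0.1, 2.7]
force: [-1.5, -11.2, 0.7]
finger_gap: 0.013
grasp_force: 50.4
```

```bash
python3 - <<'E'
from h import *
s=robot.observe(); print("tab cal y",caly(s["eef_pos"]),s["force"])
w=cam("wrist","w19.png"); prof(w,192,220,300); prof(w,200,220,300)
prof(w,205,0,80,2);prof(w,215,0,80,2)
cv2.imwrite("pics/w19c.png",np.vstack([cv2.resize(w["pixels"][150:240,0:310],None,fx=2.5,fy=2.5)]))
E
```

```text
tab cal y -0.02782894511597148 [ -1.47731595 -11.21665019   0.65731195]
192 [234, 234, 235, 234, 233, 208, 235, 238, 218, 217, 215, 215, 217, 215, 216, 159, 98, 80, 81, 79, 79, 118, 118, 116, 118, 117, 117, 116, 118, 117, 117, 119, 117, 117, 80, 92, 93, 90, 92, 86]
200 [137, 136, 133, 115, 113, 115, 232, 239, 237, 236, 217, 213, 216, 217, 214, 177, 114, 82, 78, 81, 92, 143, 143, 144, 146, 118, 112, 111, 112, 111, 114, 111, 111, 113, 84, 90, 91, 91, 88, 88]
205 [88, 89, 94, 90, 89, 90, 92, 92, 90, 89, 88, 88, 89, 89, 88, 90, 79, 82, 80, 83, 81, 79, 85, 84, 80, 80, 67, 43, 42, 42, 43, 41, 42, 39, 43, 41, 42, 41, 39, 39]
215 [85, 89, 89, 92, 90, 88, 89, 90, 92, 91, 87, 89, 89, 80, 63, 48, 48, 49, 47, 50, 47, 48, 48, 49, 57, 56, 61, 56, 49, 56, 59, 54, 52, 52, 59, 60, 56, 59, 51, 60]
```

View pics/w19c.png

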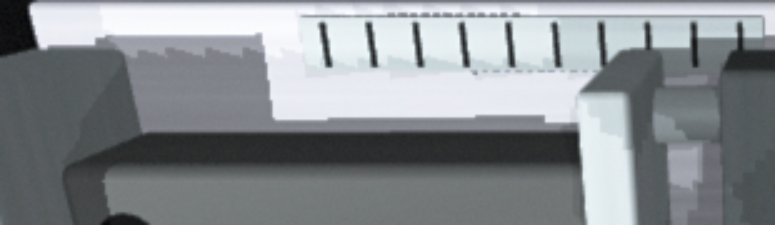

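The view shows the whetstone's foot (145,130) against the fixed jaw. From the numbers the anvil is in about 6.7 mm, so I add 2 mm, hold, then open.

{"method": "play_rows", "body": {"increments": [{"x":0,"y":-0.002,"z":0,"rx":0,"ry":0,"rz":0},{"x":0,"y":0,"z":0,"rx":0,"ry":0,"rz":0},{"x":0,"y":0,"z":0,"rx":0,"ry":0,"rz":0},{"x":0,"y":0,"z":0,"rx":0,"ry":0,"rz":0},{"x":0,"y":0,"z":0,"rx":0,"ry":0,"rz":0},{"x":0,"y":0,"z":0,"rx":0,"ry":0,"rz":0},{"x":0,"y":0,"z":0,"rx":0,"ry":0,"rz":0},{"x":0,"y":0,"z":0,"rx":0,"ry":0,"rz":0},{"x":0,"y":0,"z":0,"rx":0,"ry":0,"rz":0},{"x":0,"y":0,"z":0,"rx":0,"ry":0,"rz":0},{"x":0,"y":0,"z":0,"rx":0,"ry":0,"rz":0},{"x":0,"y":0,"z":0,"rx":0,"ry":0,"rz":0},{"x":0,"y":0,"z":0,"rx":0,"ry":0,"rz":0},{"x":0,"y":0,"z":0,"rx":0,"ry":0,"rz":0},{"x":0,"y":0,"z":0,"rx":0,"ry":0,"rz":0}]}}

```text
clock: 47.85
eef_pos: [0.6356, -0.1932, 0.0667]
orientation: [179.5, -0.1, 2.7]
force: [-1.1, -11.6, 1.0]
finger_gap: 0.0132
grasp_force: 50.3
```

```bash
python3 - <<'E'
from h import *
s=robot.observe(); print("tab cal y",caly(s["eef_pos"]),s["force"])
w=cam("wrist","w20.png"); prof(w,192,220,300); prof(w,200,220,300)
E
```

```text
tab cal y -0.026181442224129093 [ -1.05792805 -11.55725778   1.02402036]
192 [234, 234, 235, 234, 233, 232, 234, 218, 222, 220, 219, 217, 215, 215, 217, 215, 210, 148, 86, 79, 84, 81, 104, 116, 118, 118, 116, 117, 116, 117, 118, 116, 117, 98, 53, 91, 92, 90, 91, 88]
200 [137, 136, 135, 138, 117, 115, 110, 131, 237, 237, 217, 217, 215, 214, 217, 214, 210, 163, 97, 80, 80, 81, 116, 145, 142, 115, 110, 113, 115, 114, 114, 112, 113, 113, 59, 91, 93, 90, 89, 88]
```

{"method": "play_rows", "body": {"increments": [{"x":0,"y":0.005,"z":0,"rx":0,"ry":0,"rz":0},{"x":0,"y":0.01,"z":0,"rx":0,"ry":0,"rz":0},{"x":0,"y":0.01,"z":0,"rx":0,"ry":0,"rz":0},{"x":0,"y":0.01,"z":0,"rx":0,"ry":0,"rz":0},{"x":0,"y":0.01,"z":0,"rx":0,"ry":0,"rz":0},{"x":0,"y":0.01,"z":0,"rx":0,"ry":0,"rz":0},{"x":0,"y":0.005,"z":0,"rx":0,"ry":0,"rz":0},{"x":0,"y":0.003,"z":0,"rx":0,"ry":0,"rz":0},{"x":0,"y":0.003,"z":0,"rx":0,"ry":0,"rz":0},{"x":0,"y":0,"z":0,"rx":0,"ry":0,"rz":0},{"x":0,"y":0,"z":0,"rx":0,"ry":0,"rz":0}]}}

```text
clock: 49.0
eef_pos: [0.6381, -0.2507, 0.0667]
orientation: [-179.8, 0.1, 2.6]
force: [-2.1, 7.5, 7.7]
finger_gap: 0.0131
grasp_force: 51.3
```

{"method": "play_rows", "body": {"increments": [{"x":0,"y":0,"z":0,"rx":0,"ry":0,"rz":0},{"x":0,"y":0,"z":0,"rx":0,"ry":0,"rz":0},{"x":0,"y":0,"z":0,"rx":0,"ry":0,"rz":0},{"x":0,"y":0,"z":0,"rx":0,"ry":0,"rz":0},{"x":0,"y":0,"z":-0.02,"rx":0,"ry":0,"rz":0},{"x":0,"y":0,"z":-0.03,"rx":0,"ry":0,"rz":0},{"x":0,"y":0,"z":-0.03,"rx":0,"ry":0,"rz":0},{"x":0,"y":0,"z":0,"rx":0,"ry":0,"rz":0},{"x":0,"y":0,"z":0,"rx":0,"ry":0,"rz":0}], "fingers": -1}}

```text
clock: 49.9
eef_pos: [0.6388, -0.2541, 0.1473]
orientation: [179.9, -0.1, 2.6]
force: [0.6, -0.0, -0.8]
finger_gap: 0.0852
grasp_force: 0.0
```

```bash
python3 - <<'E'
from h import *
go(*cal(0,.066),.0205,92.64)
w=cam("wrist","w21.png"); finds(w)
for k in blobs(w,(0,0,70),(180,80,150),600,(0,150,210,245)): print(k.min(0),k.max(0),[np.round(v,3) for v in box(w,k,.035)])
E
```

```text
rz -90.02  x 0.1532 y -0.0012 z 0.1268
brown [246. 338.] [ 0.4846 -0.184 ] [ 48. 112.] 168.6
brown [623. 325.] [ 0.5119 -0.522 ] [44. 88.] 16.7
grey [106. 384.] [ 0.4402 -0.0479] [46. 70.] 92.5
[  0 150] [209 240] [array([ 0.633, -0.083]), array([ 68.748, 158.468]), np.float32(95.254)]
```

{"method": "play_rows", "body": {"increments": [{"x":0,"y":0,"z":0,"rx":0,"ry":0,"rz":-8.18},{"x":0,"y":0,"z":0,"rx":0,"ry":0,"rz":-8.18},{"x":0,"y":0,"z":0,"rx":0,"ry":0,"rz":-8.18},{"x":0,"y":0,"z":0,"rx":0,"ry":0,"rz":-8.18},{"x":0,"y":0,"z":0,"rx":0,"ry":0,"rz":-8.18},{"x":0,"y":0,"z":0,"rx":0,"ry":0,"rz":-8.18},{"x":0,"y":0,"z":0,"rx":0,"ry":0,"rz":-8.18},{"x":0,"y":0,"z":0,"rx":0,"ry":0,"rz":-8.18},{"x":0,"y":0,"z":0,"rx":0,"ry":0,"rz":-8.18},{"x":0,"y":0,"z":0,"rx":0,"ry":0,"rz":-8.18},{"x":0,"y":0,"z":0,"rx":0,"ry":0,"rz":-8.2},{"x":0.03,"y":0,"z":0,"rx":0,"ry":0,"rz":0},{"x":0.03,"y":0,"z":0,"rx":0,"ry":0,"rz":0},{"x":0.03,"y":0,"z":0,"rx":0,"ry":0,"rz":0},{"x":0.03,"y":0,"z":0,"rx":0,"ry":0,"rz":0},{"x":0.033,"y":-0.001,"z":0.02,"rx":0,"ry":0,"rz":0},{"x":0,"y":0,"z":0.03,"rx":0,"ry":0,"rz":0},{"x":0,"y":0,"z":0.015,"rx":0,"ry":0,"rz":0},{"x":0,"y":0,"z":0,"rx":0,"ry":0,"rz":0},{"x":0,"y":0,"z":0,"rx":0,"ry":0,"rz":0}]}}

```text
clock: 51.95
eef_pos: [0.6297, -0.1014, 0.0805]
orientation: [-179.9, -0.0, 92.6]
force: [0.1, 0.0, -0.2]
finger_gap: 0.0854
grasp_force: 0.0
```

```bash
python3 - <<'E'
from h import *
go(*cal(0,.066),.0205,92.64)
E
```

```text
rz -0.06  x 0.0002 y 0.0009 z 0.0600
```

{"method": "play_rows", "body": {"increments": [{"x":0,"y":0.001,"z":0.02,"rx":0,"ry":0,"rz":0},{"x":0,"y":0,"z":0.02,"rx":0,"ry":0,"rz":0},{"x":0,"y":0,"z":0.012,"rx":0,"ry":0,"rz":0},{"x":0,"y":0,"z":0.006,"rx":0,"ry":0,"rz":0},{"x":0,"y":0,"z":0.001,"rx":0,"ry":0,"rz":0},{"x":0,"y":0,"z":0,"rx":0,"ry":0,"rz":0},{"x":0,"y":0,"z":0,"rx":0,"ry":0,"rz":0}]}}

```text
clock: 52.65
eef_pos: [0.6321, -0.101, 0.0234]
orientation: [179.9, 0.0, 92.6]
force: [-0.3, -1.1, 0.6]
finger_gap: 0.0855
grasp_force: 0.0
```

{"method": "play_rows", "body": {"increments": [{"x":0,"y":0,"z":0,"rx":0,"ry":0,"rz":0},{"x":0,"y":0,"z":0,"rx":0,"ry":0,"rz":0},{"x":0,"y":0,"z":0,"rx":0,"ry":0,"rz":0},{"x":0,"y":0,"z":0,"rx":0,"ry":0,"rz":0},{"x":0,"y":0,"z":0,"rx":0,"ry":0,"rz":0},{"x":0,"y":0,"z":0,"rx":0,"ry":0,"rz":0},{"x":0,"y":0,"z":0,"rx":0,"ry":0,"rz":0},{"x":0,"y":0,"z":0,"rx":0,"ry":0,"rz":0},{"x":0,"y":0,"z":-0.01,"rx":0,"ry":0,"rz":0},{"x":0,"y":0,"z":-0.02,"rx":0,"ry":0,"rz":0},{"x":0,"y":0,"z":-0.03,"rx":0,"ry":0,"rz":0},{"x":0,"y":0,"z":-0.04,"rx":0,"ry":0,"rz":0},{"x":0,"y":0,"z":-0.04,"rx":0,"ry":0,"rz":0},{"x":0,"y":0,"z":-0.04,"rx":0,"ry":0,"rz":0},{"x":0,"y":0,"z":-0.03,"rx":0,"ry":0,"rz":0},{"x":0,"y":0,"z":0,"rx":0,"ry":0,"rz":0},{"x":0,"y":0,"z":0,"rx":0,"ry":0,"rz":0}], "fingers": 1, "squeeze": 60}}

```text
clock: 54.35
eef_pos: [0.6305, -0.1005, 0.2319]
orientation: [-180.0, -0.0, 92.6]
force: [-0.4, 0.0, -2.8]
finger_gap: 0.0301
grasp_force: 61.5
```

```bash
python3 - <<'E'
from h import *
go(.602,.207,.0125,-1); finds(cam("scene"))
E
```

```text
rz 93.64  x -0.0338 y -0.3069 z 0.2194
brown [283. 213.] [ 0.4627 -0.1798] [ 51. 144.] 169.7
```

{"method": "play_rows", "body": {"increments": [{"x":0,"y":0,"z":0,"rx":0,"ry":0,"rz":8.51},{"x":0,"y":0,"z":0,"rx":0,"ry":0,"rz":8.51},{"x":0,"y":0,"z":0,"rx":0,"ry":0,"rz":8.51},{"x":0,"y":0,"z":0,"rx":0,"ry":0,"rz":8.51},{"x":0,"y":0,"z":0,"rx":0,"ry":0,"rz":8.51},{"x":0,"y":0,"z":0,"rx":0,"ry":0,"rz":8.51},{"x":0,"y":0,"z":0,"rx":0,"ry":0,"rz":8.51},{"x":0,"y":0,"z":0,"rx":0,"ry":0,"rz":8.51},{"x":0,"y":0,"z":0,"rx":0,"ry":0,"rz":8.51},{"x":0,"y":0,"z":0,"rx":0,"ry":0,"rz":8.51},{"x":0,"y":0,"z":0,"rx":0,"ry":0,"rz":8.51}]}}

```text
clock: 55.5
eef_pos: [0.6287, -0.1001, 0.228]
orientation: [-179.9, 0.4, -1.3]
force: [0.9, -0.3, -2.7]
finger_gap: 0.0307
grasp_force: 61.5
```

{"method": "play_rows", "body": {"increments": [{"x":-0.003,"y":-0.031,"z":0,"rx":0,"ry":0,"rz":0},{"x":-0.003,"y":-0.031,"z":0,"rx":0,"ry":0,"rz":0},{"x":-0.003,"y":-0.031,"z":0,"rx":0,"ry":0,"rz":0},{"x":-0.003,"y":-0.031,"z":0,"rx":0,"ry":0,"rz":0},{"x":-0.003,"y":-0.031,"z":0,"rx":0,"ry":0,"rz":0},{"x":-0.003,"y":-0.031,"z":0,"rx":0,"ry":0,"rz":0},{"x":-0.003,"y":-0.031,"z":0,"rx":0,"ry":0,"rz":0},{"x":-0.003,"y":-0.031,"z":0,"rx":0,"ry":0,"rz":0},{"x":-0.003,"y":-0.031,"z":0,"rx":0,"ry":0,"rz":0},{"x":-0.002,"y":-0.03,"z":0,"rx":0,"ry":0,"rz":0},{"x":0,"y":0,"z":0,"rx":0,"ry":0,"rz":0},{"x":0,"y":0,"z":0,"rx":0,"ry":0,"rz":0},{"x":0,"y":0,"z":0,"rx":0,"ry":0,"rz":0}]}}

```text
clock: 56.8
eef_pos: [0.6062, 0.2077, 0.23]
orientation: [179.9, 0.2, -1.0]
force: [-0.1, 0.4, -2.2]
finger_gap: 0.0306
grasp_force: 61.4
```

```bash
python3 - <<'E'
from h import *
go(.607,.209,.0125,-1); s=robot.observe(); print(s["finger_gap"],s["grasp_force"])
E
```

```text
rz 0.01  x 0.0008 y -0.0013 z 0.2175
0.030581491275746376 61.443082094192505
```

{"method": "play_rows", "body": {"increments": [{"x":0.001,"y":-0.001,"z":0.03,"rx":0,"ry":0,"rz":0},{"x":0,"y":0,"z":0.04,"rx":0,"ry":0,"rz":0},{"x":0,"y":0,"z":0.04,"rx":0,"ry":0,"rz":0},{"x":0,"y":0,"z":0.04,"rx":0,"ry":0,"rz":0},{"x":0,"y":0,"z":0.02,"rx":0,"ry":0,"rz":0},{"x":0,"y":0,"z":0.02,"rx":0,"ry":0,"rz":0},{"x":0,"y":0,"z":0.01,"rx":0,"ry":0,"rz":0},{"x":0,"y":0,"z":0.01,"rx":0,"ry":0,"rz":0},{"x":0,"y":0,"z":0.004,"rx":0,"ry":0,"rz":0},{"x":0,"y":0,"z":0.001,"rx":0,"ry":0,"rz":0},{"x":0,"y":0,"z":0,"rx":0,"ry":0,"rz":0},{"x":0,"y":0,"z":0,"rx":0,"ry":0,"rz":0}]}}

```text
clock: 58.0
eef_pos: [0.6098, 0.2111, 0.0185]
orientation: [-179.9, -0.2, -1.0]
force: [0.5, 4.5, -2.6]
finger_gap: 0.0307
grasp_force: 62.4
```

{"method": "play_rows", "body": {"increments": [{"x":0,"y":0,"z":0,"rx":0,"ry":0,"rz":0},{"x":0,"y":0,"z":0,"rx":0,"ry":0,"rz":0},{"x":0,"y":0,"z":0,"rx":0,"ry":0,"rz":0},{"x":0,"y":0,"z":-0.01,"rx":0,"ry":0,"rz":0},{"x":0,"y":0,"z":-0.03,"rx":0,"ry":0,"rz":0},{"x":0,"y":0,"z":-0.04,"rx":0,"ry":0,"rz":0},{"x":0,"y":0,"z":-0.04,"rx":0,"ry":0,"rz":0},{"x":0,"y":0,"z":-0.04,"rx":0,"ry":0,"rz":0},{"x":0,"y":0,"z":-0.04,"rx":0,"ry":0,"rz":0},{"x":0,"y":0,"z":-0.03,"rx":0,"ry":0,"rz":0},{"x":0,"y":0,"z":0,"rx":0,"ry":0,"rz":0}], "fingers": -0.08}}

```text
clock: 59.1
eef_pos: [0.6128, 0.2102, 0.2559]
orientation: [-179.8, -0.8, -1.0]
force: [0.4, 0.7, 0.3]
finger_gap: 0.046
grasp_force: 0.0
```

```bash
python3 - <<'E'
from h import *
w=cam("wrist","w22.png"); 
for k in blobs(w,(0,0,40),(180,90,135),600,(200,60,480,300)): print(k.min(0),k.max(0),[np.round(v,3) for v in box(w,k,.02)])
print("scene"); finds(cam("scene"))
go(.463,-.181,.25,-11.4)
E
```

```text
[200 225] [298 299] [array([0.5  , 0.303]), array([ 94.136, 110.687]), np.float32(89.059)]
[383 195] [436 299] [array([0.511, 0.135]), array([ 48.503, 129.601]), np.float32(29.72)]
[311 117] [341 215] [array([0.611, 0.212]), array([ 32.592, 106.502]), np.float32(178.96)]
scene
brown [283. 213.] [ 0.4651 -0.1806] [ 52. 149.] 169.1
rz 10.41  x -0.0663 y 0.4116 z -0.0005
```

{"method": "play_rows", "body": {"increments": [{"x":0,"y":0,"z":0,"rx":0,"ry":0,"rz":5.2},{"x":0,"y":0,"z":0,"rx":0,"ry":0,"rz":5.2},{"x":-0.006,"y":0.034,"z":0,"rx":0,"ry":0,"rz":0},{"x":-0.006,"y":0.034,"z":0,"rx":0,"ry":0,"rz":0},{"x":-0.006,"y":0.034,"z":0,"rx":0,"ry":0,"rz":0},{"x":-0.006,"y":0.034,"z":0,"rx":0,"ry":0,"rz":0},{"x":-0.006,"y":0.034,"z":0,"rx":0,"ry":0,"rz":0},{"x":-0.006,"y":0.034,"z":0,"rx":0,"ry":0,"rz":0},{"x":-0.006,"y":0.034,"z":0,"rx":0,"ry":0,"rz":0},{"x":-0.006,"y":0.034,"z":0,"rx":0,"ry":0,"rz":0},{"x":-0.006,"y":0.034,"z":0.02,"rx":0,"ry":0,"rz":0},{"x":-0.006,"y":0.034,"z":0.02,"rx":0,"ry":0,"rz":0},{"x":-0.006,"y":0.034,"z":0.03,"rx":0,"ry":0,"rz":0},{"x":0,"y":0.036,"z":0.03,"rx":0,"ry":0,"rz":0},{"x":0,"y":0,"z":0,"rx":0,"ry":0,"rz":0},{"x":0,"y":0,"z":0,"rx":0,"ry":0,"rz":0},{"x":0,"y":0,"z":0,"rx":0,"ry":0,"rz":0}], "fingers": -1}}

```text
clock: 60.9
eef_pos: [0.463, -0.1787, 0.1474]
orientation: [-180.0, 0.0, -11.4]
force: [0.3, -0.9, -0.3]
finger_gap: 0.0856
grasp_force: 0.0
```

```bash
python3 - <<'E'
from h import *
w=cam("wrist","w23.png")
for k in blobs(w,(3,50,50),(20,200,255),600,(150,50,500,330)): print(k.min(0),k.max(0),[np.round(v,3) for v in box(w,k,.011)],[np.round(v,3) for v in box(w,k,.022)])
go(.463,-.181,.005,-11.4)
E
```

```text
[298  94] [362 263] [array([ 0.465, -0.181]), array([ 48.43 , 139.014]), np.float32(168.636)] [array([ 0.468, -0.181]), array([ 46.514, 133.517]), np.float32(168.636)]
rz 0.09  x -0.0001 y 0.0025 z 0.1429
```

{"method": "play_rows", "body": {"increments": [{"x":0.003,"y":0.002,"z":0.02,"rx":0,"ry":0,"rz":0},{"x":0,"y":0,"z":0.03,"rx":0,"ry":0,"rz":0},{"x":0,"y":0,"z":0.03,"rx":0,"ry":0,"rz":0},{"x":0,"y":0,"z":0.03,"rx":0,"ry":0,"rz":0},{"x":0,"y":0,"z":0.02,"rx":0,"ry":0,"rz":0},{"x":0,"y":0,"z":0.008,"rx":0,"ry":0,"rz":0},{"x":0,"y":0,"z":0.004,"rx":0,"ry":0,"rz":0},{"x":0,"y":0,"z":0,"rx":0,"ry":0,"rz":0},{"x":0,"y":0,"z":0,"rx":0,"ry":0,"rz":0}]}}

```text
clock: 61.85
eef_pos: [0.4667, -0.1821, 0.0066]
orientation: [180.0, -0.2, -11.3]
force: [0.2, -0.5, -0.1]
finger_gap: 0.0855
grasp_force: 0.0
```

{"method": "play_rows", "body": {"increments": [{"x":0,"y":0,"z":0,"rx":0,"ry":0,"rz":0},{"x":0,"y":0,"z":0,"rx":0,"ry":0,"rz":0},{"x":0,"y":0,"z":0,"rx":0,"ry":0,"rz":0},{"x":0,"y":0,"z":0,"rx":0,"ry":0,"rz":0},{"x":0,"y":0,"z":0,"rx":0,"ry":0,"rz":0},{"x":0,"y":0,"z":0,"rx":0,"ry":0,"rz":0},{"x":0,"y":0,"z":0,"rx":0,"ry":0,"rz":0},{"x":0,"y":0,"z":-0.01,"rx":0,"ry":0,"rz":0},{"x":0,"y":0,"z":-0.02,"rx":0,"ry":0,"rz":0},{"x":0,"y":0,"z":-0.03,"rx":0,"ry":0,"rz":0},{"x":0,"y":0,"z":-0.03,"rx":0,"ry":0,"rz":0},{"x":0,"y":0,"z":-0.03,"rx":0,"ry":0,"rz":0},{"x":0,"y":0,"z":-0.02,"rx":0,"ry":0,"rz":0},{"x":0,"y":0,"z":0,"rx":0,"ry":0,"rz":0},{"x":0,"y":0,"z":0,"rx":0,"ry":0,"rz":0}], "fingers": 1, "squeeze": 70}}

```text
clock: 63.35
eef_pos: [0.4647, -0.1815, 0.1449]
orientation: [-180.0, 0.0, -11.4]
force: [-1.6, -0.5, -2.9]
finger_gap: 0.0443
grasp_force: 73.1
```

```bash
python3 - <<'E'
from h import *
go(*cal(0,.12-.067-.006),.0205,92.64)
E
```

```text
rz -104.02  x 0.0536 y 0.1693 z 0.1244
```

{"method": "play_rows", "body": {"increments": [{"x":0,"y":0,"z":0,"rx":0,"ry":0,"rz":-8.0},{"x":0,"y":0,"z":0,"rx":0,"ry":0,"rz":-8.0},{"x":0,"y":0,"z":0,"rx":0,"ry":0,"rz":-8.0},{"x":0,"y":0,"z":0,"rx":0,"ry":0,"rz":-8.0},{"x":0,"y":0,"z":0,"rx":0,"ry":0,"rz":-8.0},{"x":0,"y":0,"z":0,"rx":0,"ry":0,"rz":-8.0},{"x":0,"y":0,"z":0,"rx":0,"ry":0,"rz":-8.0},{"x":0,"y":0,"z":0,"rx":0,"ry":0,"rz":-8.0},{"x":0,"y":0,"z":0,"rx":0,"ry":0,"rz":-8.0},{"x":0,"y":0,"z":0,"rx":0,"ry":0,"rz":-8.0},{"x":0,"y":0,"z":0,"rx":0,"ry":0,"rz":-8.0},{"x":0,"y":0,"z":0,"rx":0,"ry":0,"rz":-8.0},{"x":0,"y":0,"z":0,"rx":0,"ry":0,"rz":-8.0},{"x":0.009,"y":0.028,"z":0,"rx":0,"ry":0,"rz":0},{"x":0.009,"y":0.028,"z":0,"rx":0,"ry":0,"rz":0},{"x":0.009,"y":0.028,"z":0,"rx":0,"ry":0,"rz":0},{"x":0.009,"y":0.028,"z":0,"rx":0,"ry":0,"rz":0},{"x":0.009,"y":0.028,"z":0,"rx":0,"ry":0,"rz":0},{"x":0.009,"y":0.029,"z":0,"rx":0,"ry":0,"rz":0},{"x":0,"y":0,"z":0.02,"rx":0,"ry":0,"rz":0}]}}

```text
clock: 65.35
eef_pos: [0.6368, -0.119, 0.1258]
orientation: [179.6, 0.1, 92.7]
force: [0.4, -0.3, -1.8]
finger_gap: 0.0441
grasp_force: 73.0
```

{"method": "play_rows", "body": {"increments": [{"x":0,"y":0,"z":0.03,"rx":0,"ry":0,"rz":0},{"x":0,"y":0,"z":0.01,"rx":0,"ry":0,"rz":0},{"x":0,"y":0,"z":0,"rx":0,"ry":0,"rz":0},{"x":0,"y":0,"z":0,"rx":0,"ry":0,"rz":0},{"x":0,"y":0,"z":0,"rx":0,"ry":0,"rz":0}]}}

```text
clock: 65.85
eef_pos: [0.6327, -0.1205, 0.0866]
orientation: [179.9, 0.0, 92.6]
force: [-0.1, 0.5, -2.5]
finger_gap: 0.0441
grasp_force: 72.9
```

```bash
python3 - <<'E'
from h import *
go(*cal(0,.047),.0205,92.64); s=robot.observe(); print(s["finger_gap"],s["grasp_force"])
w=cam("wrist","w24.png")
for k in blobs(w,(3,50,50),(20,200,255),600,(230,50,420,330)): print(k.min(0),k.max(0)," far end caly",caly(onz(w,[(k[:,0].mean(),k[:,1].min())],s["eef_pos"][2]+.0165)))
E
```

```text
rz -0.03  x 0.0004 y -0.0013 z 0.0661
0.04413512131473317 72.89577931165695
[262 107] [392 329]  far end caly [0.11533068]
```

{"method": "play_rows", "body": {"increments": [{"x":0,"y":-0.001,"z":0.02,"rx":0,"ry":0,"rz":0},{"x":0,"y":0,"z":0.02,"rx":0,"ry":0,"rz":0},{"x":0,"y":0,"z":0.01,"rx":0,"ry":0,"rz":0},{"x":0,"y":0,"z":0.006,"rx":0,"ry":0,"rz":0},{"x":0,"y":0,"z":0.004,"rx":0,"ry":0,"rz":0},{"x":0,"y":0,"z":0.003,"rx":0,"ry":0,"rz":0},{"x":0,"y":0,"z":0.0025,"rx":0,"ry":0,"rz":0},{"x":0,"y":0,"z":0,"rx":0,"ry":0,"rz":0},{"x":0,"y":0,"z":0,"rx":0,"ry":0,"rz":0}]}}

```text
clock: 66.8
eef_pos: [0.6315, -0.1203, 0.0213]
orientation: [179.9, 0.0, 92.6]
force: [-2.6, 1.6, 4.8]
finger_gap: 0.0442
grasp_force: 73.8
```

{"method": "play_rows", "body": {"increments": [{"x":0,"y":0,"z":0,"rx":0,"ry":0,"rz":0},{"x":0,"y":0,"z":0,"rx":0,"ry":0,"rz":0},{"x":0,"y":0,"z":0,"rx":0,"ry":0,"rz":0},{"x":0,"y":0,"z":0,"rx":0,"ry":0,"rz":0},{"x":0,"y":0,"z":-0.01,"rx":0,"ry":0,"rz":0},{"x":0,"y":0,"z":-0.02,"rx":0,"ry":0,"rz":0},{"x":0,"y":0,"z":-0.03,"rx":0,"ry":0,"rz":0},{"x":0,"y":0,"z":-0.03,"rx":0,"ry":0,"rz":0},{"x":0,"y":0,"z":-0.02,"rx":0,"ry":0,"rz":0},{"x":0,"y":0,"z":0,"rx":0,"ry":0,"rz":0},{"x":0,"y":0,"z":0,"rx":0,"ry":0,"rz":0}], "fingers": -1}}

```text
clock: 67.9
eef_pos: [0.6309, -0.1201, 0.1303]
orientation: [179.9, 0.0, 92.6]
force: [-0.8, 0.2, 0.0]
finger_gap: 0.0853
grasp_force: 0.0
```

```bash
python3 - <<'E'
from h import *
go(*cal(0,-.0835),.0665,2.64)
E
```

```text
rz 89.99  x 0.0005 y 0.1305 z 0.0638
```

{"method": "play_rows", "body": {"increments": [{"x":0,"y":0,"z":0,"rx":0,"ry":0,"rz":8.18},{"x":0,"y":0,"z":0,"rx":0,"ry":0,"rz":8.18},{"x":0,"y":0,"z":0,"rx":0,"ry":0,"rz":8.18},{"x":0,"y":0,"z":0,"rx":0,"ry":0,"rz":8.18},{"x":0,"y":0,"z":0,"rx":0,"ry":0,"rz":8.18},{"x":0,"y":0,"z":0,"rx":0,"ry":0,"rz":8.18},{"x":0,"y":0,"z":0,"rx":0,"ry":0,"rz":8.18},{"x":0,"y":0,"z":0,"rx":0,"ry":0,"rz":8.18},{"x":0,"y":0,"z":0,"rx":0,"ry":0,"rz":8.18},{"x":0,"y":0,"z":0,"rx":0,"ry":0,"rz":8.18},{"x":0,"y":0,"z":0,"rx":0,"ry":0,"rz":8.2},{"x":0,"y":0.03,"z":0,"rx":0,"ry":0,"rz":0},{"x":0,"y":0.03,"z":0,"rx":0,"ry":0,"rz":0},{"x":0,"y":0.03,"z":0,"rx":0,"ry":0,"rz":0},{"x":0,"y":0.03,"z":0,"rx":0,"ry":0,"rz":0},{"x":0,"y":0.01,"z":0,"rx":0,"ry":0,"rz":0},{"x":0,"y":0,"z":0,"rx":0,"ry":0,"rz":0},{"x":0,"y":0,"z":0,"rx":0,"ry":0,"rz":0},{"x":0,"y":0,"z":0,"rx":0,"ry":0,"rz":0}]}}

```text
clock: 69.8
eef_pos: [0.6363, -0.2482, 0.1291]
orientation: [-179.9, 0.1, 2.7]
force: [-0.2, -0.3, -0.3]
finger_gap: 0.0856
grasp_force: 0.0
```

```bash
python3 - <<'E'
from h import *
go(*cal(0,-.0835),.0665,2.64)
w=cam("wrist","w25.png")
for k in blobs(w,(3,50,50),(20,200,255),600,(0,120,260,260)): print(k.min(0),k.max(0),[np.round(v,4) for v in box(w,k,.037)])
prof(w,240,290,360)
E
```

```text
rz 0.06  x 0.0011 y 0.0024 z 0.0626
[ 37 164] [244 230] [array([ 0.6346, -0.1225]), array([ 46.9373, 136.5558]), np.float32(92.6642)]
240 [23, 22, 27, 25, 23, 26, 24, 24, 28, 22, 25, 28, 26, 27, 26, 22, 27, 34, 37, 34, 36, 41, 41, 44, 49, 47, 38, 27, 29, 25, 25, 28, 24, 25, 21]
```

{"method": "play_rows", "body": {"increments": [{"x":0.001,"y":0.003,"z":0.02,"rx":0,"ry":0,"rz":0},{"x":0,"y":0,"z":0.02,"rx":0,"ry":0,"rz":0},{"x":0,"y":0,"z":0.018,"rx":0,"ry":0,"rz":0},{"x":0,"y":0,"z":0.004,"rx":0,"ry":0,"rz":0},{"x":0,"y":0,"z":0,"rx":0,"ry":0,"rz":0},{"x":0,"y":0,"z":0,"rx":0,"ry":0,"rz":0}]}}

```text
clock: 70.45
eef_pos: [0.6385, -0.2529, 0.0686]
orientation: [180.0, -0.1, 2.7]
force: [1.0, 0.3, 0.8]
finger_gap: 0.0855
grasp_force: 0.0
```

{"method": "play_rows", "body": {"increments": [{"x":0,"y":0,"z":0,"rx":0,"ry":0,"rz":0},{"x":0,"y":0,"z":0,"rx":0,"ry":0,"rz":0},{"x":0,"y":0,"z":0,"rx":0,"ry":0,"rz":0},{"x":0,"y":0,"z":0,"rx":0,"ry":0,"rz":0},{"x":0,"y":0,"z":0,"rx":0,"ry":0,"rz":0},{"x":0,"y":0,"z":0,"rx":0,"ry":0,"rz":0},{"x":0,"y":0,"z":0,"rx":0,"ry":0,"rz":0},{"x":0,"y":0,"z":0,"rx":0,"ry":0,"rz":0},{"x":0,"y":0,"z":0,"rx":0,"ry":0,"rz":0},{"x":0,"y":0,"z":0,"rx":0,"ry":0,"rz":0},{"x":0,"y":0,"z":0,"rx":0,"ry":0,"rz":0}], "fingers": 1, "squeeze": 50}}

```text
clock: 71.55
eef_pos: [0.6379, -0.2519, 0.0683]
orientation: [-179.9, 0.0, 2.6]
force: [-1.5, 5.5, 5.5]
finger_gap: 0.0132
grasp_force: 51.0
```

```bash
python3 - <<'E'
from h import *
s=robot.observe(); print("tab cal y",caly(s["eef_pos"]),s["force"])
w=cam("wrist","w26.png"); prof(w,192,210,310); prof(w,200,210,310)
E
```

```text
tab cal y -0.08494670756311709 [-1.47305872  5.47278111  5.49277076]
192 [122, 193, 191, 151, 163, 248, 249, 247, 248, 246, 246, 247, 247, 234, 172, 103, 103, 104, 103, 101, 117, 157, 157, 155, 153, 142, 137, 135, 138, 137, 135, 140, 137, 138, 138, 136, 217, 221, 204, 167, 99, 104, 103, 100, 102, 99, 99, 101, 102, 98]
200 [74, 190, 191, 150, 130, 245, 249, 248, 246, 246, 246, 246, 247, 246, 224, 150, 103, 104, 105, 102, 104, 157, 158, 158, 159, 159, 157, 159, 160, 158, 156, 123, 120, 119, 120, 119, 211, 215, 202, 199, 95, 102, 103, 100, 98, 98, 98, 102, 100, 100]
```

{"method": "play_rows", "body": {"increments": [{"x":0,"y":-0.004,"z":0,"rx":0,"ry":0,"rz":0},{"x":0,"y":-0.006,"z":0,"rx":0,"ry":0,"rz":0},{"x":0,"y":-0.003,"z":0,"rx":0,"ry":0,"rz":0},{"x":0,"y":-0.003,"z":0,"rx":0,"ry":0,"rz":0},{"x":0,"y":-0.003,"z":0,"rx":0,"ry":0,"rz":0},{"x":0,"y":-0.003,"z":0,"rx":0,"ry":0,"rz":0},{"x":0,"y":-0.003,"z":0,"rx":0,"ry":0,"rz":0},{"x":0,"y":-0.003,"z":0,"rx":0,"ry":0,"rz":0},{"x":0,"y":-0.003,"z":0,"rx":0,"ry":0,"rz":0},{"x":0,"y":-0.003,"z":0,"rx":0,"ry":0,"rz":0},{"x":0,"y":0,"z":0,"rx":0,"ry":0,"rz":0},{"x":0,"y":0,"z":0,"rx":0,"ry":0,"rz":0},{"x":0,"y":0,"z":0,"rx":0,"ry":0,"rz":0}]}}

```text
clock: 72.9
eef_pos: [0.6367, -0.2241, 0.0683]
orientation: [179.5, -0.1, 2.7]
force: [-1.4, -9.0, 1.8]
finger_gap: 0.0129
grasp_force: 50.4
```

```bash
python3 - <<'E'
from h import *
s=robot.observe(); print("tab cal y",caly(s["eef_pos"]),s["force"])
w=cam("wrist","w27.png"); prof(w,192,210,310); prof(w,200,210,310)
E
```

```text
tab cal y -0.05711468893477839 [-1.4244021  -9.00121511  1.84631838]
192 [52, 54, 54, 50, 52, 55, 46, 131, 247, 245, 245, 243, 231, 229, 228, 227, 223, 158, 90, 87, 98, 96, 96, 148, 150, 149, 150, 148, 132, 132, 133, 133, 134, 132, 132, 134, 137, 216, 214, 138, 96, 100, 99, 98, 95, 95, 96, 96, 97, 95]
200 [127, 125, 128, 127, 128, 129, 126, 116, 244, 246, 245, 244, 243, 243, 244, 244, 241, 207, 115, 88, 98, 100, 99, 153, 155, 153, 155, 153, 155, 157, 156, 119, 116, 121, 121, 118, 142, 214, 211, 164, 96, 100, 100, 96, 94, 96, 96, 97, 98, 96]
```

{"method": "play_rows", "body": {"increments": [{"x":0,"y":-0.002,"z":0,"rx":0,"ry":0,"rz":0},{"x":0,"y":-0.002,"z":0,"rx":0,"ry":0,"rz":0},{"x":0,"y":-0.002,"z":0,"rx":0,"ry":0,"rz":0},{"x":0,"y":0,"z":0,"rx":0,"ry":0,"rz":0},{"x":0,"y":0,"z":0,"rx":0,"ry":0,"rz":0},{"x":0,"y":0,"z":0,"rx":0,"ry":0,"rz":0},{"x":0,"y":0,"z":0,"rx":0,"ry":0,"rz":0}]}}

```text
clock: 73.65
eef_pos: [0.6364, -0.219, 0.0683]
orientation: [179.5, -0.1, 2.7]
force: [-1.5, -11.7, 0.4]
finger_gap: 0.0131
grasp_force: 50.4
```

```bash
python3 - <<'E'
from h import *
s=robot.observe(); print("tab cal y",caly(s["eef_pos"]),s["force"])
w=cam("wrist","w28.png"); prof(w,192,210,310); prof(w,200,210,310)
E
```

```text
tab cal y -0.051973000946780507 [ -1.47470787 -11.70761135   0.36501592]
192 [51, 54, 51, 52, 50, 51, 54, 52, 50, 50, 54, 48, 43, 229, 233, 230, 228, 226, 225, 226, 228, 226, 201, 130, 84, 88, 90, 85, 132, 131, 133, 131, 131, 133, 132, 132, 131, 130, 110, 77, 98, 99, 100, 97, 93, 94, 97, 96, 98, 96]
200 [127, 124, 125, 125, 124, 126, 127, 127, 128, 126, 127, 128, 102, 201, 246, 245, 244, 244, 242, 229, 227, 225, 218, 146, 89, 86, 87, 96, 152, 153, 156, 127, 118, 120, 118, 121, 118, 117, 119, 98, 96, 97, 97, 96, 93, 97, 97, 94, 96, 95]
```

{"method": "play_rows", "body": {"increments": [{"x":0,"y":-0.0005,"z":0,"rx":0,"ry":0,"rz":0},{"x":0,"y":0,"z":0,"rx":0,"ry":0,"rz":0},{"x":0,"y":0,"z":0,"rx":0,"ry":0,"rz":0},{"x":0,"y":0,"z":0,"rx":0,"ry":0,"rz":0},{"x":0,"y":0,"z":0,"rx":0,"ry":0,"rz":0},{"x":0,"y":0,"z":0,"rx":0,"ry":0,"rz":0},{"x":0,"y":0,"z":0,"rx":0,"ry":0,"rz":0},{"x":0,"y":0,"z":0,"rx":0,"ry":0,"rz":0},{"x":0,"y":0,"z":0,"rx":0,"ry":0,"rz":0},{"x":0,"y":0,"z":0,"rx":0,"ry":0,"rz":0},{"x":0,"y":0,"z":0,"rx":0,"ry":0,"rz":0},{"x":0,"y":0,"z":0,"rx":0,"ry":0,"rz":0},{"x":0,"y":0,"z":0,"rx":0,"ry":0,"rz":0},{"x":0,"y":0,"z":0,"rx":0,"ry":0,"rz":0},{"x":0,"y":0,"z":0,"rx":0,"ry":0,"rz":0}]}}

```text
clock: 75.2
eef_pos: [0.6364, -0.2189, 0.0683]
orientation: [179.4, -0.1, 2.7]
force: [-1.1, -11.8, -0.3]
finger_gap: 0.0131
grasp_force: 50.3
```

{"method": "play_rows", "body": {"increments": [{"x":0,"y":0.005,"z":0,"rx":0,"ry":0,"rz":0},{"x":0,"y":0.008,"z":0,"rx":0,"ry":0,"rz":0},{"x":0,"y":0.008,"z":0,"rx":0,"ry":0,"rz":0},{"x":0,"y":0.008,"z":0,"rx":0,"ry":0,"rz":0},{"x":0,"y":0.005,"z":0,"rx":0,"ry":0,"rz":0},{"x":0,"y":0.003,"z":0,"rx":0,"ry":0,"rz":0},{"x":0,"y":0,"z":0,"rx":0,"ry":0,"rz":0},{"x":0,"y":0,"z":0,"rx":0,"ry":0,"rz":0}]}}

```text
clock: 76.0
eef_pos: [0.6376, -0.2469, 0.0683]
orientation: [-179.8, 0.0, 2.6]
force: [-1.9, 6.6, 6.9]
finger_gap: 0.0134
grasp_force: 51.3
```

{"method": "play_rows", "body": {"increments": [{"x":0,"y":0,"z":0,"rx":0,"ry":0,"rz":0},{"x":0,"y":0,"z":0,"rx":0,"ry":0,"rz":0},{"x":0,"y":0,"z":0,"rx":0,"ry":0,"rz":0},{"x":0,"y":0,"z":0,"rx":0,"ry":0,"rz":0},{"x":0,"y":0,"z":-0.02,"rx":0,"ry":0,"rz":0},{"x":0,"y":0,"z":-0.03,"rx":0,"ry":0,"rz":0},{"x":0,"y":0,"z":-0.03,"rx":0,"ry":0,"rz":0},{"x":0,"y":0,"z":0,"rx":0,"ry":0,"rz":0},{"x":0,"y":0,"z":0,"rx":0,"ry":0,"rz":0}], "fingers": -1}}

```text
clock: 76.9
eef_pos: [0.6383, -0.25, 0.1488]
orientation: [179.9, -0.1, 2.6]
force: [0.4, 0.2, -0.5]
finger_gap: 0.0854
grasp_force: 0.0
```

```bash
python3 - <<'E'
from h import *
w=cam("wrist","w29.png")
for k in blobs(w,(3,50,50),(20,200,255),600,(0,120,260,260)): print(k.min(0),k.max(0),[np.round(v,4) for v in box(w,k,.037)])
print(cal(0,.053));go(*cal(0,.053),.0205,92.64)
E
```

```text
[ 43 163] [236 224] [array([ 0.6336, -0.1135]), array([ 46.6559, 136.842 ]), np.float32(92.5385)]
[ 0.6311588  -0.11415625]
rz -90.02  x 0.1354 y 0.0002 z 0.1267
```

{"method": "play_rows", "body": {"increments": [{"x":0,"y":0,"z":0,"rx":0,"ry":0,"rz":-8.18},{"x":0,"y":0,"z":0,"rx":0,"ry":0,"rz":-8.18},{"x":0,"y":0,"z":0,"rx":0,"ry":0,"rz":-8.18},{"x":0,"y":0,"z":0,"rx":0,"ry":0,"rz":-8.18},{"x":0,"y":0,"z":0,"rx":0,"ry":0,"rz":-8.18},{"x":0,"y":0,"z":0,"rx":0,"ry":0,"rz":-8.18},{"x":0,"y":0,"z":0,"rx":0,"ry":0,"rz":-8.18},{"x":0,"y":0,"z":0,"rx":0,"ry":0,"rz":-8.18},{"x":0,"y":0,"z":0,"rx":0,"ry":0,"rz":-8.18},{"x":0,"y":0,"z":0,"rx":0,"ry":0,"rz":-8.18},{"x":0,"y":0,"z":0,"rx":0,"ry":0,"rz":-8.2},{"x":0.03,"y":0,"z":0,"rx":0,"ry":0,"rz":0},{"x":0.03,"y":0,"z":0,"rx":0,"ry":0,"rz":0},{"x":0.03,"y":0,"z":0,"rx":0,"ry":0,"rz":0},{"x":0.03,"y":0,"z":0,"rx":0,"ry":0,"rz":0},{"x":0.0155,"y":0,"z":0.02,"rx":0,"ry":0,"rz":0},{"x":0,"y":0,"z":0.03,"rx":0,"ry":0,"rz":0},{"x":0,"y":0,"z":0.015,"rx":0,"ry":0,"rz":0},{"x":0,"y":0,"z":0,"rx":0,"ry":0,"rz":0},{"x":0,"y":0,"z":0,"rx":0,"ry":0,"rz":0}]}}

```text
clock: 78.95
eef_pos: [0.631, -0.1145, 0.0819]
orientation: [-179.9, -0.0, 92.6]
force: [0.2, 0.2, -0.3]
finger_gap: 0.0856
grasp_force: 0.0
```

{"method": "play_rows", "body": {"increments": [{"x":0,"y":0,"z":0.02,"rx":0,"ry":0,"rz":0},{"x":0,"y":0,"z":0.02,"rx":0,"ry":0,"rz":0},{"x":0,"y":0,"z":0.012,"rx":0,"ry":0,"rz":0},{"x":0,"y":0,"z":0.006,"rx":0,"ry":0,"rz":0},{"x":0,"y":0,"z":0.002,"rx":0,"ry":0,"rz":0},{"x":0,"y":0,"z":0,"rx":0,"ry":0,"rz":0},{"x":0,"y":0,"z":0,"rx":0,"ry":0,"rz":0}]}}

```text
clock: 79.65
eef_pos: [0.6323, -0.1143, 0.0238]
orientation: [179.9, 0.0, 92.6]
force: [0.2, -0.6, 0.8]
finger_gap: 0.0852
grasp_force: 0.0
```

{"method": "play_rows", "body": {"increments": [{"x":0,"y":0,"z":0,"rx":0,"ry":0,"rz":0},{"x":0,"y":0,"z":0,"rx":0,"ry":0,"rz":0},{"x":0,"y":0,"z":0,"rx":0,"ry":0,"rz":0},{"x":0,"y":0,"z":0,"rx":0,"ry":0,"rz":0},{"x":0,"y":0,"z":0,"rx":0,"ry":0,"rz":0},{"x":0,"y":0,"z":0,"rx":0,"ry":0,"rz":0},{"x":0,"y":0,"z":0,"rx":0,"ry":0,"rz":0},{"x":0,"y":0,"z":-0.01,"rx":0,"ry":0,"rz":0},{"x":0,"y":0,"z":-0.02,"rx":0,"ry":0,"rz":0},{"x":0,"y":0,"z":-0.03,"rx":0,"ry":0,"rz":0},{"x":0,"y":0,"z":-0.04,"rx":0,"ry":0,"rz":0},{"x":0,"y":0,"z":-0.04,"rx":0,"ry":0,"rz":0},{"x":0,"y":0,"z":-0.04,"rx":0,"ry":0,"rz":0},{"x":0,"y":0,"z":-0.03,"rx":0,"ry":0,"rz":0},{"x":0,"y":0,"z":0,"rx":0,"ry":0,"rz":0},{"x":0,"y":0,"z":0,"rx":0,"ry":0,"rz":0}], "fingers": 1, "squeeze": 70}}

```text
clock: 81.25
eef_pos: [0.6307, -0.1138, 0.2322]
orientation: [-179.9, -0.0, 92.6]
force: [-0.5, -0.0, -3.3]
finger_gap: 0.0441
grasp_force: 73.7
```

```bash
python3 - <<'E'
from h import *
go(.594,.272,.0125,-1)
E
```

```text
rz 93.63  x -0.0434 y -0.3851 z 0.2197
```

{"method": "play_rows", "body": {"increments": [{"x":0,"y":0,"z":0,"rx":0,"ry":0,"rz":8.51},{"x":0,"y":0,"z":0,"rx":0,"ry":0,"rz":8.51},{"x":0,"y":0,"z":0,"rx":0,"ry":0,"rz":8.51},{"x":0,"y":0,"z":0,"rx":0,"ry":0,"rz":8.51},{"x":0,"y":0,"z":0,"rx":0,"ry":0,"rz":8.51},{"x":0,"y":0,"z":0,"rx":0,"ry":0,"rz":8.51},{"x":0,"y":0,"z":0,"rx":0,"ry":0,"rz":8.51},{"x":0,"y":0,"z":0,"rx":0,"ry":0,"rz":8.51},{"x":0,"y":0,"z":0,"rx":0,"ry":0,"rz":8.51},{"x":0,"y":0,"z":0,"rx":0,"ry":0,"rz":8.51},{"x":0,"y":0,"z":0,"rx":0,"ry":0,"rz":8.51}]}}

```text
clock: 82.35
eef_pos: [0.6288, -0.1134, 0.2281]
orientation: [-179.9, 0.5, -1.3]
force: [0.1, 0.9, -2.4]
finger_gap: 0.0439
grasp_force: 73.6
```

{"method": "play_rows", "body": {"increments": [{"x":-0.0035,"y":-0.032,"z":0,"rx":0,"ry":0,"rz":0},{"x":-0.0035,"y":-0.032,"z":0,"rx":0,"ry":0,"rz":0},{"x":-0.0035,"y":-0.032,"z":0,"rx":0,"ry":0,"rz":0},{"x":-0.0035,"y":-0.032,"z":0,"rx":0,"ry":0,"rz":0},{"x":-0.0035,"y":-0.032,"z":0,"rx":0,"ry":0,"rz":0},{"x":-0.0035,"y":-0.032,"z":0,"rx":0,"ry":0,"rz":0},{"x":-0.0035,"y":-0.032,"z":0,"rx":0,"ry":0,"rz":0},{"x":-0.0035,"y":-0.032,"z":0,"rx":0,"ry":0,"rz":0},{"x":-0.0035,"y":-0.032,"z":0,"rx":0,"ry":0,"rz":0},{"x":-0.0035,"y":-0.032,"z":0,"rx":0,"ry":0,"rz":0},{"x":-0.0035,"y":-0.032,"z":0,"rx":0,"ry":0,"rz":0},{"x":-0.002,"y":-0.032,"z":0,"rx":0,"ry":0,"rz":0},{"x":0,"y":0,"z":0,"rx":0,"ry":0,"rz":0},{"x":0,"y":0,"z":0,"rx":0,"ry":0,"rz":0},{"x":0,"y":0,"z":0,"rx":0,"ry":0,"rz":0}]}}

```text
clock: 83.85
eef_pos: [0.5962, 0.2694, 0.2301]
orientation: [179.9, 0.2, -1.0]
force: [0.4, 0.6, -2.0]
finger_gap: 0.0439
grasp_force: 73.6
```

```bash
python3 - <<'E'
from h import *
go(.596,.273,.0125,-1); s=robot.observe(); print(s["finger_gap"],s["grasp_force"])
w=cam("wrist","w30.png")
for k in blobs(w,(3,50,50),(20,200,255),600,(230,50,420,399)): print(k.min(0),k.max(0)," ends",onz(w,[(k[:,0].mean(),k[:,1].min()),(k[:,0].mean(),k[:,1].max())],s["eef_pos"][2]+.0165))
E
```

```text
rz 0.00  x -0.0003 y -0.0036 z 0.2176
0.04388396840083899 73.60822677612305
[263  99] [392 378]  ends [[0.66785006 0.26795683 0.24659447]
 [0.55193788 0.27010419 0.24659447]]
```

{"method": "play_rows", "body": {"increments": [{"x":-0.006,"y":-0.003,"z":0.02,"rx":0,"ry":0,"rz":0},{"x":0,"y":0,"z":0.04,"rx":0,"ry":0,"rz":0},{"x":0,"y":0,"z":0.04,"rx":0,"ry":0,"rz":0},{"x":0,"y":0,"z":0.04,"rx":0,"ry":0,"rz":0},{"x":0,"y":0,"z":0.02,"rx":0,"ry":0,"rz":0},{"x":0,"y":0,"z":0.01,"rx":0,"ry":0,"rz":0},{"x":0,"y":0,"z":0.01,"rx":0,"ry":0,"rz":0},{"x":0,"y":0,"z":0.01,"rx":0,"ry":0,"rz":0},{"x":0,"y":0,"z":0.01,"rx":0,"ry":0,"rz":0},{"x":0,"y":0,"z":0,"rx":0,"ry":0,"rz":0},{"x":0,"y":0,"z":0,"rx":0,"ry":0,"rz":0},{"x":0,"y":0,"z":0,"rx":0,"ry":0,"rz":0}]}}

```text
clock: 85.1
eef_pos: [0.5911, 0.273, 0.0327]
orientation: [179.9, 0.1, -1.0]
force: [-0.4, -4.9, -3.5]
finger_gap: 0.0438
grasp_force: 73.8
```

{"method": "play_rows", "body": {"increments": [{"x":0,"y":0.004,"z":0,"rx":0,"ry":0,"rz":0},{"x":0,"y":0,"z":0,"rx":0,"ry":0,"rz":0},{"x":0,"y":0,"z":0,"rx":0,"ry":0,"rz":0},{"x":0,"y":0,"z":0,"rx":0,"ry":0,"rz":0}]}}

```text
clock: 85.5
eef_pos: [0.5919, 0.2703, 0.0333]
orientation: [-179.9, -0.1, -1.0]
force: [0.2, 1.2, -2.5]
finger_gap: 0.0441
grasp_force: 73.6
```

{"method": "play_rows", "body": {"increments": [{"x":0,"y":0,"z":0.008,"rx":0,"ry":0,"rz":0},{"x":0,"y":0,"z":0.006,"rx":0,"ry":0,"rz":0},{"x":0,"y":0,"z":0.004,"rx":0,"ry":0,"rz":0},{"x":0,"y":0,"z":0,"rx":0,"ry":0,"rz":0},{"x":0,"y":0,"z":0,"rx":0,"ry":0,"rz":0}]}}

```text
clock: 86.0
eef_pos: [0.5909, 0.2696, 0.0147]
orientation: [180.0, 0.1, -1.0]
force: [-2.2, -0.3, 1.0]
finger_gap: 0.0438
grasp_force: 74.1
```

{"method": "play_rows", "body": {"increments": [{"x":0,"y":0,"z":0,"rx":0,"ry":0,"rz":0},{"x":0,"y":0,"z":0,"rx":0,"ry":0,"rz":0},{"x":0,"y":0,"z":0,"rx":0,"ry":0,"rz":0},{"x":0,"y":0,"z":-0.01,"rx":0,"ry":0,"rz":0},{"x":0,"y":0,"z":-0.03,"rx":0,"ry":0,"rz":0},{"x":0,"y":0,"z":-0.04,"rx":0,"ry":0,"rz":0},{"x":0,"y":0,"z":-0.04,"rx":0,"ry":0,"rz":0},{"x":0,"y":0,"z":-0.04,"rx":0,"ry":0,"rz":0},{"x":0,"y":0,"z":-0.04,"rx":0,"ry":0,"rz":0},{"x":0,"y":0,"z":-0.04,"rx":0,"ry":0,"rz":0},{"x":0,"y":0,"z":-0.03,"rx":0,"ry":0,"rz":0},{"x":0,"y":0,"z":0,"rx":0,"ry":0,"rz":0},{"x":0,"y":0,"z":0,"rx":0,"ry":0,"rz":0}], "fingers": -0.17}}

```text
clock: 87.3
eef_pos: [0.592, 0.2698, 0.2865]
orientation: [-179.9, -0.2, -1.0]
force: [-1.8, 0.1, -0.9]
finger_gap: 0.05
grasp_force: 0.0
```

```bash
python3 - <<'E'
from h import *
w=cam("wrist","w31.png")
for k in blobs(w,(3,50,50),(20,200,255),600,(180,50,480,330)): print(k.min(0),k.max(0),[np.round(v,3) for v in box(w,k,.02)])
for k in blobs(w,(0,0,40),(180,90,135),600,(280,40,480,300)): print("grey",k.min(0),k.max(0),[np.round(v,3) for v in box(w,k,.02)])
c=cam("scene","s3.png"); d=cam("side","d3.png"); print(robot.observe()["joint_pos"])
E
```

```text
[308  96] [348 284] [array([0.545, 0.27 ]), array([ 45.5  , 231.418]), np.float32(179.024)]
grey [385 251] [436 299] [array([0.44 , 0.166]), array([66.916, 68.06 ]), np.float32(178.992)]
grey [307  95] [349 285] [array([0.545, 0.27 ]), array([ 46.519, 233.866]), np.float32(179.019)]
grey [362  90] [396 186] [array([0.612, 0.212]), array([ 34.72 , 108.002]), np.float32(178.995)]
[2.06696632e+01 1.81104654e+01 8.69951340e+01 4.39055967e-04
 7.51124322e+01 1.11653133e+02]
```

{"method": "play_rows", "body": {"increments": [{"x":0,"y":0,"z":-0.03,"rx":0,"ry":0,"rz":0},{"x":0,"y":0,"z":0,"rx":0,"ry":0,"rz":-8.18},{"x":0,"y":0,"z":0,"rx":0,"ry":0,"rz":-8.18},{"x":0,"y":0,"z":0,"rx":0,"ry":0,"rz":-8.18},{"x":0,"y":0,"z":0,"rx":0,"ry":0,"rz":-8.18},{"x":0,"y":0,"z":0,"rx":0,"ry":0,"rz":-8.18},{"x":0,"y":0,"z":0,"rx":0,"ry":0,"rz":-8.18},{"x":0,"y":0,"z":0,"rx":0,"ry":0,"rz":-8.18},{"x":0,"y":0,"z":0,"rx":0,"ry":0,"rz":-8.18},{"x":0,"y":0,"z":0,"rx":0,"ry":0,"rz":-8.18},{"x":0,"y":0,"z":0,"rx":0,"ry":0,"rz":-8.18},{"x":0,"y":0,"z":0,"rx":0,"ry":0,"rz":-8.2},{"x":0.03,"y":0,"z":0,"rx":0,"ry":0,"rz":0},{"x":0.03,"y":0,"z":0,"rx":0,"ry":0,"rz":0},{"x":0.03,"y":0.005,"z":0,"rx":0,"ry":0,"rz":0},{"x":0.03,"y":0.005,"z":0,"rx":0,"ry":0,"rz":0},{"x":0.015,"y":0,"z":0,"rx":0,"ry":0,"rz":0},{"x":0,"y":0,"z":0,"rx":0,"ry":0,"rz":0},{"x":0,"y":0,"z":0,"rx":0,"ry":0,"rz":0},{"x":0,"y":0,"z":0,"rx":0,"ry":0,"rz":0}], "fingers": 1}}

```text
clock: 89.45
eef_pos: [0.6038, 0.403, 0.3144]
orientation: [-180.0, 0.1, 89.0]
force: [1.2, -0.4, -0.2]
finger_gap: -0.0
grasp_force: 0.0
```

```bash
python3 - <<'E'
from h import *
s=robot.observe(); print(s["eef_pos"],s["orientation"],s["force"])
c=cam("scene","s4.png"); cv2.imwrite("pics/x.png",c["pixels"])
E
```

```text
[0.60376466 0.40297159 0.31444471] [-1.79958434e+02  7.36895745e-02  8.89588597e+01] [ 1.18301182 -0.4083044  -0.15893508]
```

{"method": "play_rows", "body": {"increments": [{"x":0,"y":0.018,"z":0.02,"rx":0,"ry":0,"rz":0},{"x":0,"y":0,"z":0.03,"rx":0,"ry":0,"rz":0},{"x":0,"y":0,"z":0.03,"rx":0,"ry":0,"rz":0},{"x":-0.012,"y":0,"z":0,"rx":0,"ry":0,"rz":0},{"x":-0.015,"y":0,"z":0,"rx":0,"ry":0,"rz":0},{"x":-0.015,"y":0,"z":0,"rx":0,"ry":0,"rz":0},{"x":-0.015,"y":0,"z":0,"rx":0,"ry":0,"rz":0},{"x":-0.015,"y":0,"z":0,"rx":0,"ry":0,"rz":0},{"x":0,"y":0,"z":0,"rx":0,"ry":0,"rz":0},{"x":0,"y":0,"z":0,"rx":0,"ry":0,"rz":0},{"x":0,"y":0,"z":0,"rx":0,"ry":0,"rz":0}]}}

```text
clock: 90.6
eef_pos: [0.6208, 0.3322, 0.235]
orientation: [180.0, 0.0, 89.0]
force: [-0.2, -0.3, 0.1]
finger_gap: -0.0004
grasp_force: 0.0
```

```bash
python3 - <<'E'
from h import *
s=robot.observe(); print(s["eef_pos"],s["force"])
c=cam("scene","s5.png"); d=cam("side","d5.png")
E
```

```text
[0.62077107 0.33219924 0.23500811] [-0.16515129 -0.28978274  0.11702853]
```

{"method": "play_rows", "body": {"increments": [{"x":-0.0136,"y":0,"z":0.0024,"rx":0,"ry":0,"rz":0},{"x":-0.0136,"y":0,"z":0.0024,"rx":0,"ry":0,"rz":0},{"x":-0.013,"y":0,"z":0.0048,"rx":0,"ry":0,"rz":0},{"x":-0.013,"y":0,"z":0.0048,"rx":0,"ry":0,"rz":0},{"x":-0.012,"y":0,"z":0.007,"rx":0,"ry":0,"rz":0},{"x":-0.012,"y":0,"z":0.007,"rx":0,"ry":0,"rz":0},{"x":-0.0106,"y":0,"z":0.0089,"rx":0,"ry":0,"rz":0},{"x":-0.0106,"y":0,"z":0.0089,"rx":0,"ry":0,"rz":0},{"x":-0.0089,"y":0,"z":0.0106,"rx":0,"ry":0,"rz":0},{"x":-0.0089,"y":0,"z":0.0106,"rx":0,"ry":0,"rz":0},{"x":-0.007,"y":0,"z":0.012,"rx":0,"ry":0,"rz":0},{"x":-0.007,"y":0,"z":0.012,"rx":0,"ry":0,"rz":0},{"x":0,"y":0,"z":0,"rx":0,"ry":0,"rz":0},{"x":0,"y":0,"z":0,"rx":0,"ry":0,"rz":0}]}}

```text
clock: 92.1
eef_pos: [0.6177, 0.2018, 0.1424]
orientation: [-179.9, 0.0, 89.0]
force: [-0.2, 0.0, 0.5]
finger_gap: -0.0002
grasp_force: 0.0
```

```bash
python3 - <<'E'
from h import *
s=robot.observe(); print(s["eef_pos"],s["force"])
c=cam("scene","s6.png")
# lid near edge corner prediction (x=.676 side) for angle candidates; and brightness there
for t in (15,20,25,30,90):
    a=np.radians(t); P=[[.676,.334-.18*np.cos(a),.0755+.18*np.sin(a)],[.416,.334-.18*np.cos(a),.0755+.18*np.sin(a)]]
    p=proj(c,P).round(1); print(t,p.tolist())
c0=cv2.imread("pics/s3.png").astype(int); m=(abs(c["pixels"].astype(int)-c0).sum(2)>60)[90:260,370:520]
for r in range(0,170,8): print(r+90,''.join('#' if v else '.' for v in m[r,::3]), ''.join('%x'%(v//16) for v in c["pixels"][r+90,370:520:3].mean(1).astype(int)))
E
```

```text
[0.6176684  0.20181302 0.14237498] [-0.16139183  0.0146123   0.48725553]
15 [[417.5, 215.5], [383.9, 159.1]]
20 [[420.0, 211.3], [385.8, 155.1]]
25 [[423.0, 207.0], [388.1, 151.0]]
30 [[426.4, 202.7], [390.7, 147.0]]
90 [[489.8, 166.5], [443.0, 114.9]]
90 ................#.....#############..##........... 77665544444444335444447766666666666667bbbbbcccccb7
98 ................#.....######...................... 34444444444443335444445755555555555555557bcbccab77
106 ..................#..###.......................... 44444444444433333454467544555554455555555568fff877
114 .....................#....##...................... 44444444443333333334444555555544455555555566668b87
122 ...................########..##................... 44444444444333344444555555555544445555555566667999
130 ..................##############.#................ 4444444444444444445555555555544445555689aaaaaaaaaa
138 .#...............########.#.########.............. 4444444444444444447855666669579aaaaaaabbbbbbaaaaa8
146 ...........#....#######.##############............ 44444444444444444556887777755557aaaaaaaa88aaaaaa99
1
[... 782 characters left out ...]
###.......... 34444449babdec877aacdeffffffffffff8776666655544444
218 .............#.#....#.....###.....######.......... 334444446ba9bd777789888888bbbabbcb9766665554444333
226 ..............#####......##.......#####........... 33344444457abbdccdccccbba99abbbbb96665555444433333
234 .................................##............... 333444444558b8bbbbbbbbbbbbbbbbbba65555544444333333
242 .......................####....................... 33334444445559bbbba9766555555555555544444433333333
250 .................................................. 33334444444445555555555555555555444444433333333322
258 .................................................. 33334444444444444444444444444444444443333333322222
```

{"method": "play_rows", "body": {"increments": [{"x":-0.0048,"y":0,"z":0.013,"rx":0,"ry":0,"rz":0},{"x":-0.0048,"y":0,"z":0.013,"rx":0,"ry":0,"rz":0},{"x":-0.002,"y":0,"z":0.01,"rx":0,"ry":0,"rz":0},{"x":-0.002,"y":0,"z":0.009,"rx":0,"ry":0,"rz":0},{"x":0,"y":0,"z":0.006,"rx":0,"ry":0,"rz":0},{"x":0,"y":0,"z":0.004,"rx":0,"ry":0,"rz":0},{"x":0,"y":0,"z":0.003,"rx":0,"ry":0,"rz":0},{"x":0,"y":0,"z":0,"rx":0,"ry":0,"rz":0},{"x":0,"y":0,"z":0,"rx":0,"ry":0,"rz":0},{"x":0,"y":0,"z":0,"rx":0,"ry":0,"rz":0}]}}

```text
clock: 93.15
eef_pos: [0.6184, 0.1887, 0.0858]
orientation: [180.0, -0.0, 89.0]
force: [0.5, 0.2, -0.1]
finger_gap: -0.0
grasp_force: 0.0
```

{"method": "play_rows", "body": {"increments": [{"x":0,"y":0,"z":0.002,"rx":0,"ry":0,"rz":0},{"x":0,"y":0,"z":0.002,"rx":0,"ry":0,"rz":0},{"x":0,"y":0,"z":0.001,"rx":0,"ry":0,"rz":0},{"x":0,"y":0,"z":0,"rx":0,"ry":0,"rz":0},{"x":0,"y":0,"z":0,"rx":0,"ry":0,"rz":0},{"x":0,"y":0,"z":0,"rx":0,"ry":0,"rz":0}]}}

```text
clock: 93.75
eef_pos: [0.6188, 0.1886, 0.0835]
orientation: [179.9, -0.0, 89.0]
force: [-3.2, -0.7, 11.8]
finger_gap: 0.0001
grasp_force: 6.0
```

{"method": "play_rows", "body": {"increments": [{"x":0,"y":0,"z":-0.02,"rx":0,"ry":0,"rz":0},{"x":0,"y":0,"z":-0.04,"rx":0,"ry":0,"rz":0},{"x":0,"y":0,"z":-0.04,"rx":0,"ry":0,"rz":0},{"x":0,"y":0,"z":-0.03,"rx":0,"ry":0,"rz":0},{"x":-0.023,"y":-0.019,"z":0,"rx":0,"ry":0,"rz":0},{"x":-0.023,"y":-0.019,"z":0,"rx":0,"ry":0,"rz":0},{"x":-0.023,"y":-0.019,"z":0,"rx":0,"ry":0,"rz":0},{"x":-0.023,"y":-0.018,"z":0,"rx":0,"ry":0,"rz":0},{"x":0,"y":0,"z":0,"rx":0,"ry":0,"rz":0},{"x":0,"y":0,"z":0,"rx":0,"ry":0,"rz":0},{"x":0,"y":0,"z":0,"rx":0,"ry":0,"rz":0}]}}

```text
clock: 94.85
eef_pos: [0.5424, 0.0982, 0.2108]
orientation: [179.9, -0.0, 89.0]
force: [-0.1, 0.2, 0.5]
finger_gap: 0.0002
grasp_force: 0.0
```

```bash
python3 - <<'E'
from h import *
go(.5435,.098,.137,89)
w=cam("wrist","w40.png"); c=cam("scene","s7.png")
print("proj lid corners / stud / hasp hinge / hasp tip",proj(w,[[.676,.154,.0835],[.545,.180,.0955],[.5435,.15,.0855],[.5435,.15,.1535]]).round().tolist())
g=w["pixels"][0:400:12,120:520:5].mean(2).astype(int)
for i,r in enumerate(g): print(i*12,''.join('%x'%(v//16) for v in r))
E
```

```text
rz 0.03  x -0.0002 y 0.0011 z 0.0738
proj lid corners / stud / hasp hinge / hasp tip [[509.0, 113.0], [329.0, 78.0], [328.0, 122.0], [328.0, 133.0]]
0 0008eeeeeeee888888888888888888888888888888888888888888888888888888888888eeeeeeee
12 0100eeeeeeee88888888888888888888888888888888888888888888888888888888888aeeeeeeef
24 0000eeeeeeeeeeeeeeeeeeeeeeefeeeeeeeeeefeeeeeeeeeeeeeeeeeeeeefeeeeeeeeeeeeeeeeeee
36 00106eeeeeeeeeeeeeeeeeeeeeeeeeeeeeeeeeeeeeeeeeeeeeeefeeeeeeeeeeeeeeeefeeeeeeeee3
48 00100eeeeeeeeeeefeeeeeeeeeefefeeeeeeeeeeeeeeeeeeeeeeeeeeeeeeeeeeeefefeeeeeeeeee0
60 00000eeeeeeeeeeeeeeeeeeeeeeeeeeeeeeeeecccccccceeeeeeeeeeefeeeeeeeeeeeeeeeeeeeed0
72 000004eeeeeeeeeeeeeeeeeefeeeeeeeeeeeeebbbddbbceeeeeeeeeeeeeeeeeeeeeeeeeeeeeeee30
84 001100eeeeeeeeeeeeeeeeeeeeeeeeeeeeeeeebbc99bcceeeeeeeeeeefefeefeeeeeeeeeeeeeee10
96 000000eeeeeeeeeeeeeeeeeeeeeeeeeeeeeefeba988888eeeeeeeeffeeeeefeefeeeeeeeeeeeed11
108 0000104eeeeeeeeeeeeeeeeeeeeeeeeeeeeedddddddddddddeefefeefefeeeeeeeeeeeeeeeeee510
120 300000110000101000000000000010000001555addddd55520000000000000000000000110000000
132 6300010000000000000000
[... 1228 characters left out ...]
77777770001000010000
312 10000001100001010011111221111011112111111121111111122211221221121cc0110001000000
324 00100000000000111221111111111112111111111121221111122111111111211112110010001100
336 00000100001211111111111111122112121112100121011111111112211112112111111111100000
348 00001111111111122111111222221112111121111001111112111111222221111111111111121110
360 011111111111111111110122222111111111111100012011121211111222224bc611211122112111
372 11112111211111110010112222211211211121100000011111111111112222112400212111111111
384 12111111111111111011121111112112211111111111111112222211111112121100111111111111
396 11111111111111110011111121211211111111112111121112111111121111112111111121212211
```

{"method": "play_rows", "body": {"increments": [{"x":0,"y":0.001,"z":0.024,"rx":0,"ry":0,"rz":0},{"x":0,"y":0,"z":0.03,"rx":0,"ry":0,"rz":0},{"x":0,"y":0,"z":0.02,"rx":0,"ry":0,"rz":0},{"x":0.01,"y":0,"z":0,"rx":0,"ry":0,"rz":0},{"x":0.01,"y":0,"z":0,"rx":0,"ry":0,"rz":0},{"x":0.009,"y":0,"z":0,"rx":0,"ry":0,"rz":0},{"x":0.008,"y":0,"z":0,"rx":0,"ry":0,"rz":0},{"x":0.007,"y":0,"z":0,"rx":0,"ry":0,"rz":0},{"x":0.007,"y":0,"z":0,"rx":0,"ry":0,"rz":0},{"x":0.007,"y":0,"z":0.0017,"rx":0,"ry":0,"rz":0},{"x":0.007,"y":0,"z":0.0017,"rx":0,"ry":0,"rz":0},{"x":0.0066,"y":0,"z":0.0032,"rx":0,"ry":0,"rz":0},{"x":0.0066,"y":0,"z":0.0032,"rx":0,"ry":0,"rz":0},{"x":0.0057,"y":0,"z":0.005,"rx":0,"ry":0,"rz":0},{"x":0.0057,"y":0,"z":0.005,"rx":0,"ry":0,"rz":0},{"x":0,"y":0,"z":0,"rx":0,"ry":0,"rz":0},{"x":0,"y":0,"z":0,"rx":0,"ry":0,"rz":0}]}}

```text
clock: 96.65
eef_pos: [0.5438, 0.1875, 0.1161]
orientation: [-180.0, -0.0, 89.0]
force: [-0.6, 1.1, 0.8]
finger_gap: 0.0003
grasp_force: 0.0
```

```bash
python3 - <<'E'
from h import *
s=robot.observe(); print(s["eef_pos"],s["force"])
w=cam("wrist","w41.png")
g=w["pixels"][60:300:8,220:440:3].mean(2).astype(int)
for i,r in enumerate(g): print(60+i*8,''.join('%x'%(v//16) for v in r))
E
```

```text
[0.54376886 0.18754902 0.11613701] [-0.61900277  1.11280548  0.75370285]
60 66666666666666666666666666666666666666666666666666666666666666666666666655
68 66666666666666666666666666666666666666666666666666666666666666666666666666
76 66666666666666666666666666666666666666666666666666666666666666666666666666
84 66666666666666666666666666666666666666666666666666666666666666666666666666
92 55556666666666666666666666666666666666666666666666666666666666666666666666
100 55556666666666666666666666666666666666666666666666666666666666666666666666
108 56555566666666666666666666666666666666666666666666666666666666666666666666
116 55555555666666666666666666666666666666666666666666666665555555566666666666
124 55656555655565566666666666666666666666666666666666666555555555655556655555
132 65665555655565655556666666666665555666666666666666665555555555555555555555
140 55555556555655555555656665555555555555566666666666655555555555555555555555
148 65555655555555555555555555555555555555566666666666665555555555555555555555
156 65655555565555555555555555555555555555566666666666655555555555555555555555
164 6
[... 637 characters left out ...]
cccccccccccccccc66766666666555555555555555555bbbbbbbbccccccccccccccc
236 cccccccccccccccccccccc66666666666666555555555555555bbbbbbbcccccccccccccccc
244 cccccccccccccccccccccca7766667776555555555555566666bbbbbbccccccccccccccccc
252 ccccccccccccccccccccccc6666666655550115555666666666bbbbbcccccccccccccccccc
260 ccccccccccccccccccccccc7665111255551115555111166666bbbcccccccccccccccccccc
268 cccccccccccccccccccccccc71111045555011555511111176bbbccccccccccccccccccccc
276 cccccccccccccccccccccccc41111155555101555532111176bbcccccccccccccccccccccc
284 cccccccccccccccccccccccc1111115555511155555111112bbbcccccccccccccccccccccc
292 00000112100000000000000111111111546111773111111112200000000000000000000000
```

{"method": "play_rows", "body": {"increments": [{"x":0.0045,"y":0,"z":0.0065,"rx":0,"ry":0,"rz":0},{"x":0.0045,"y":0,"z":0.0065,"rx":0,"ry":0,"rz":0},{"x":0.003,"y":0,"z":0.006,"rx":0,"ry":0,"rz":0},{"x":0.003,"y":0,"z":0.004,"rx":0,"ry":0,"rz":0},{"x":0,"y":0,"z":0.003,"rx":0,"ry":0,"rz":0},{"x":0,"y":0,"z":0,"rx":0,"ry":0,"rz":0},{"x":0,"y":0,"z":0,"rx":0,"ry":0,"rz":0}]}}

```text
clock: 97.4
eef_pos: [0.5442, 0.2023, 0.0904]
orientation: [-180.0, 0.0, 89.0]
force: [-0.9, 0.0, -0.6]
finger_gap: 0.0004
grasp_force: 0.0
```

{"method": "play_rows", "body": {"increments": [{"x":0,"y":0,"z":0.0015,"rx":0,"ry":0,"rz":0},{"x":0,"y":0,"z":0.0015,"rx":0,"ry":0,"rz":0},{"x":0,"y":0,"z":0,"rx":0,"ry":0,"rz":0},{"x":0,"y":0,"z":0,"rx":0,"ry":0,"rz":0},{"x":0,"y":0,"z":0,"rx":0,"ry":0,"rz":0}]}}

```text
clock: 97.9
eef_pos: [0.5447, 0.2023, 0.0895]
orientation: [180.0, -0.0, 89.0]
force: [-3.2, -0.9, 8.6]
finger_gap: -0.0001
grasp_force: 4.4
```

{"method": "play_rows", "body": {"increments": [{"x":0,"y":0,"z":-0.01,"rx":0,"ry":0,"rz":0},{"x":0,"y":0,"z":-0.03,"rx":0,"ry":0,"rz":0},{"x":0,"y":0,"z":-0.04,"rx":0,"ry":0,"rz":0},{"x":0,"y":0,"z":-0.04,"rx":0,"ry":0,"rz":0},{"x":-0.03,"y":0,"z":-0.02,"rx":0,"ry":0,"rz":0},{"x":-0.03,"y":0,"z":0,"rx":0,"ry":0,"rz":0},{"x":-0.02,"y":0,"z":0,"rx":0,"ry":0,"rz":0},{"x":0,"y":0,"z":0,"rx":0,"ry":0,"rz":0},{"x":0,"y":0,"z":0,"rx":0,"ry":0,"rz":0},{"x":0,"y":0,"z":0,"rx":0,"ry":0,"rz":0}]}}

```text
clock: 98.9
eef_pos: [0.543, 0.123, 0.2275]
orientation: [-180.0, -0.0, 89.0]
force: [-0.3, -0.1, 0.4]
finger_gap: -0.0001
grasp_force: 0.0
```

```bash
python3 - <<'E'
from h import *
w=cam("wrist","w42.png"); print(robot.observe()["eef_pos"])
print("hasp flat: hinge corners, tip corners, stud",proj(w,[[.526,.15,.0855],[.562,.15,.0855],[.526,.218,.0895],[.562,.218,.0895],[.545,.18,.0955]]).round().tolist())
print("lid corners",proj(w,[[.6735,.154,.0835],[.4135,.154,.0835]]).round().tolist())
g=w["pixels"][0:250:6,220:440:3].mean(2).astype(int)
for i,r in enumerate(g): print(i*6,''.join('%x'%(v//16) for v in r))
E
```

```text
[0.54290562 0.12316518 0.22744595]
hasp flat: hinge corners, tip corners, stud [[306.0, 153.0], [351.0, 152.0], [302.0, 61.0], [351.0, 60.0], [329.0, 114.0]]
lid corners [[491.0, 144.0], [165.0, 150.0]]
0 88888888888888888888888888888877777777777777777777777777777777888888888888
6 88888888888888888888888888888888777777777777777777777778888888888888888888
12 88888888888888888888888888888888888888888888888888888888888888888888888888
18 88888888888888888888888888888888888888888888888888888888888888888888888888
24 88888888888888888888888888888888888888888888888888888888888888888888888888
30 88888888888888888888888888888888888888888888888888888888888888888888888888
36 88888888888888888888888888888888888888888888888888888888888888888888888888
42 88888888888888888888888888888888888888888888888888888888888888888888888888
48 88888888888888888888888888888888888888888888888888888888888888888888888888
54 88888888888888888888888888888888888888888888888888888888888888888888888888
60 fffffefffffffffffffffeeefffedcddddddcdccccccdeefeeefefeefeeeefeefeefeffeee
66 eeeeeeeeeeeeeeeeeeefeeeeeeeecccccccccc
[... 1701 characters left out ...]
00387730047777200101100100000000000000000110100000110000000100100100
204 00000004787731128773000000010000011100010000010000000000100001000001000111
210 00000067877777777720000001010010000000100000000101000000100001100100100000
216 00000788877778786100000001010000000000100000000000101001000001111000000000
222 00107877777777860000011000101000000100110010000010001100000101000000100000
228 00078777777777500001100000000000001000000100000110000011000010000100100001
234 00777777777775000000010000000000111101011000010000000000100001000000000000
240 17878777777730000001000010011000110010001000000001000001101100110000000000
246 88788777777200000100000000010000000000000000001001111100000100010010100010
```

The numbers confirm it: the hasp lies flat at (302..352, 60..150) with the stud in its slot at (329,110), and the lid edge is where a shut lid should be. I hand in.

```bash
python3 -c "
from cell import robot
print(robot.job_done())"
```

```text
the job is handed in; nothing more can be done
None
```

I measured all three finds in order (net weight, whetstone, strap handle) and packed them in the case, then shut the lid, swung the hasp flat over its catch and handed in the job; no verdict came back.

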